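Clamp, close and pin the hinged drill jig

ROBOT

A 6-joint arm with a two-finger parallel gripper is mounted at the origin on the work surface. World frame = base frame: x ahead of the robot, y to its left, z up, the work surface at z = 0. Lengths are in m, angles in rad, forces in N, time in s.
With the tool pointing down it reaches from about 0.25 to 0.8 m from the base axis. Payload 8.5 kg.
Tool frame: the origin (TCP) lies on the mounting face of the last link; the fingertips stand 173 mm ahead of it and the grasp point (between the pads) lies 155 mm ahead of it (r.pinch_z is the y of the grasp point in the tool frame, in m); y points along the fingers, z is the direction in which the jaws open and shut, and the axes are right-handed (so a half turn about y gives the same grasp; the last joint's range is limited). The gripper opens to 85 mm and grips with 20 to 120 N. Pads are 22 mm wide; open, the fingers measure 114 mm over their backs; the gripper's body (76 mm by 85 mm) begins 54 mm behind the grasp point. The pads swing forward as they close: fully open they stand 13 mm farther back than shut.
Start: joints at [1.285, 0.238, -0.013, 1.319, 0, 1.571], TCP at [0.148, 0.504, 0.405] pointing down, gripper open.
Joint ranges: [-2.66, 2.66], [-1.03, 1.9], [-1.14, 1.46], [-1.82, 2.27], [-1.45, 1.34], [-3.14, 3.14]. Speed limits (rad/s): [2.22, 2.22, 2.79, 3.14, 3.14, 3.14].

INTERFACE

Orientations are given as a rotation vector (axis times angle).
In Python, from cell import r, optics, job, finder gives the robot as it stands.
- The arm moves only by the tool drive_tool, never from a script. Its argument "targets" is a list of rows, each an object with "fingers": the opening in per cent of the stroke, from 0 (shut) to 100 (fully open); "travel": the shift along the tool's x, y, z in units of 30 mm (1.0 is 30 mm), a list of three; "dr": the turn, a rotation vector about the tool's x, y, z in units of 5 degrees (1.0 is 5 degrees), a list of three. A call has 1 to 12 rows; each row is the pose to reach, as a shift and turn from the pose measured when the call began, along the tool's axes at that moment; what a row does not reach only later rows make up. A row lasts 1/8 s, in which the tool goes at most 62.5 mm and 10.7 degrees, less where a joint would pass 70% of its speed; a pose out of reach is approached as far as the arm can. A call with a gripper value outside its range is refused whole. The fingers move at their own pace and stop on an object; "newtons" is the grip in N (left out, the last holds). Time passes only in rows, so rows that repeat a pose let the fingers close. It gives the time, the measured TCP pose, the force and the opening at its end, in the units of the state.
- r.get_state(): the state, without advancing time (a new reading comes with each control period).
- optics.read_camera(name): name is "scene" or "side" or "wrist"; returns a dict with "img" (400x640x3 uint8, blue, green, red), "fovy" (degrees; the focal length in pixels is half the picture's height over the tangent of half this angle, whatever the lens; pixels are square), "cx", "cy" (the principal point, pixels), "cam_to_world" (4x4, takes a point from camera to world coordinates); the wrist camera has in their place "T_tool_cam" (4x4, takes a point from camera to tool coordinates, whose origin is the TCP and whose axes are the tool frame's). Camera axes: x right, y down, z forward; pixel columns grow to the right and rows downward; lengths in m; the calibration is good to about 2 mm. A picture is of the moment at which its call begins: read the wrist's pose just before it. There is no depth.
- job.hand_in(): hands the job in, once; it reports no verdict.
Trained networks look in the newest picture that a camera, given by its name, has taken for a name from the list of things; names that differ only in an ending like _2 or _b are one class to them, and where a whole thing is asked for, a point or a joint stands for the part that bears it (a point fixed in the world has none). Each returns a list of dicts, best first, with "conf" (0 to 1); they miss things now and then, are a little off and sometimes report something else, mostly with a low value. They report only what shows in the picture. A call takes as long as a camera call. They do not tell look-alikes from the thing itself.
- finder.cut_out(camera, query): "pixels" (400x640 bool, what is visible of it) and "box" ([centre column, centre row, width, height] in pixels, round what is visible of it).
- finder.landmark_of(camera, query): "xy" ([column, row] in pixels: a listed point, or the origin of a listed thing).
The state is a dict: "t": time; "joint_positions": joint angles; "qd": joint speeds; "joint_torque": joint torques, N m; "tcp_pos": TCP position; "eef_rot": TCP orientation; "contact_force": force on the tool from outside, world axes, zero at the start; "wrist_torque": the same for the moment, N m; "gripper_width": finger opening in m.
Only numpy, scipy, OpenCV 4.12 (cv2) and the standard library are available. Lean on these libraries where they do the work, as an engineer would, in place of code of your own. Each camera call takes 0.05 s, during which the arm holds its last target.

TASK

Get the hinged drill jig ready for drilling: first turn the black wing knob of its strap clamp clockwise until it clicks, so that the handle blank is held tight, and then swing the open leaf over and down onto the block. Take the red-headed jig pin out of the rack, push it through the hole in the leaf and on into the hole of the block until its collar sits on the leaf, and keep pressing it down so that the leaf is held flat shut against its lifter springs. Finish while you are holding it so, without letting go, and leave the other things on the bench where they are.

Things in the scene. Friction and masses are not known exactly. Their poses are not given: they have to be found in the camera images.
- jig: Drill jig screwed to the bench. Plywood base 155 x 290 x 15 mm; origin under it on the bench, x towards its hinge side, y along the base, z up. Lower half: steel block, x -58 to 50, y -100 to -20 mm, top at z 55. A handle blank 28 mm thick lies along y (-115 to 150) at x 8, z 40. At y 90 a dark steel strap (x -63 to 23, 30 mm wide, top at z 64) lies over it and carries the click knob.
- leaf (a joint): Opening (rad) of the upper half, an aluminium leaf. 0 = flat shut on the block, 1.57 = upright, 2.05 = stop, leaning away to jig +x; starts at 1.7 to 2.0. Stiff hinge (0.18 N m): stays where it is left; push it over, 2 to 5 N. Two spring lifters hold it 0.04 ajar (4 mm at the pin hole): 8 to 12 N down at the pin hole shuts it flat, 5 N or more keeps it so; let go, it springs ajar.
- leaf_hinge (a point): Point on the leaf's hinge axis, mid-width, at jig (55, -60, 55) mm. Its frame turns with the leaf, parallel to the jig's when shut: the leaf, 80 mm wide, lies along -x from 3 to 125 mm; y is the hinge axis; z points out of the outer face (top when shut), which is at z = 12 mm, the inner face at z = 0. Leaf 0.28 kg.
- leaf_hole (a point): Centre of the pin hole's mouth in the leaf's outer face, 97 mm from the hinge axis, mid-width; 12 mm wide, through. Frame turns with the leaf like leaf_hinge. When shut: jig (-42, -60, 67) mm. The steel drill bushing nearer the hinge (22 mm wide, 6 mm high, 47 mm from the axis, bore 6 mm) is not for the pin.
- jig_hole (a point): Centre of the mouth of the pin hole in the block's top face, at jig (-42, -60, 55) mm: 11.8 mm wide, 36 mm deep, upright; frame parallel to the jig's.
- knob (a joint): Angle (rad) of the clamp's click knob; grows as it is turned clockwise seen from above (tightening). Starts at 0 to 0.35 and turns easily up to about 0.58; there it meets its click (0.2 N m), is over it at 0.9, snaps on by itself to about 1.2 and stays; stop at 1.3.
- knob_grip (a point): Middle of the knob's wing, on the upright knob axis at jig (-22, 90, 99) mm. Black wing 56 mm long, 14 mm thick, 26 mm tall (jig z 86 to 112), white line on top of one end; below it a hub 38 mm across and beside that, at jig +y, a ball plunger (top at z 84). Frame turns with it: x along the wing, y across it. At joint value 0 its x axis is 0.6 rad counter-clockwise of jig x.
- pin: Jig pin, upright in one of the rack's holes, about 70 g. Origin at the tip, z to the head. Steel shank 10 mm thick, 38 mm long, nose tapered over 4 mm; steel collar 24 mm wide from 38 to 42 mm; red round head 16 to 17 mm thick from 42 to 68 mm. In the rack the collar rests on its top, tip 7 mm above the bench. Fully in the shut jig the collar rests on the leaf, tip at jig z 29 mm.
- pin_tip (a point): The tip of the pin's shank (same point and frame as the pin's origin).
- rack: Brown wooden rack, fixed, 180 x 60 x 45 mm; origin under its centre, x along its length. Three holes 11.8 mm wide, 40 mm deep, at x = -65, 0, 65 mm. It stands left or right of the jig; the pin is in any one of its holes, two stamping tools in the others.
- stamp_a: Leather stamping tool with brass head standing in the rack, rod 10 mm, 100 mm long, top 105 mm above the bench; origin at its foot. Leave alone.
- stamp_b: Leather stamping tool with dark head, otherwise like stamp_a. Leave alone.
- tray: Light wooden tray, fixed, 200 x 85 x 35 mm, with two spare handle blanks, on the other side of the jig from the rack; origin under its centre.
- tape: Yellow tape measure, 75 x 45 x 75 mm, between robot and jig; origin under its centre. Leave alone.
- mallet: White-headed mallet lying on the bench, 280 mm long, head 68 mm across; origin under its middle. Leave alone.
- marker: Black marker with blue cap, 135 mm long, 17 mm thick; origin under its middle. Leave alone.
- jar: Amber jar, 68 mm across, 85 mm tall; origin under its centre. Leave alone.
- square: Try square, steel blade 150 x 30 mm with wooden stock, lying beyond the jig; origin under the blade's middle. Leave alone.
There are look-alikes about, which are no part of the job. What is shaped like the pin but green or white is not meant.

How it is judged:
On the way, in this order (a step that is already met when the one before it is completed fails the run):
1. the clamp knob has clicked over and stays past its click (value of joint knob above 1.05 rad), for 0.2 s.
2. the leaf is down on its lifters or lower (value of joint leaf below 0.08 rad), for 0.2 s.
3. the pin has gone through the leaf and into the hole of the block (z of pin_tip in the frame of jig below 0.042 m and horizontal distance between pin_tip and jig_hole below 0.004 m), for 0.2 s.
At the end, for the whole second after the job is handed in: Fingers still on the pin (over 3 N); leaf shut within 0.012 rad; pin upright (0.08 rad) in the block's hole within 4 mm of its axis, tip under 34 mm above the jig's underside; knob past its click (over 1.05 rad) (value of joint knob above 1.05 rad and value of joint leaf below 0.012 rad and z of pin_tip in the frame of jig below 0.034 m and horizontal distance between pin_tip and jig_hole below 0.004 m and angle between pin's own z axis and vertical below 0.08 rad and contact force between the fingers and pin above 3 N); the arm keeps its last pose, push and grip.
It fails at once if one of the things to be left alone is moved by more than 30 mm (distance of any of stamp_a, stamp_b, tape, mallet, marker, jar, square from where it was at the start of the episode above 0.03 m).
It also fails if it takes over 72 s, if anything falls off the work surface, if the arm or the gripper's body presses on something with over 40 N, if the wrist force passes 120 N, or if a joint passes its speed limit or range.

## Working session

There is one attempt and no reset: what is moved stays moved. The work goes in short steps, Python scripts to look and compute and a tool call to move; the robot and the scene stay as the last step left them, time stands still between calls to the robot, and variables do not carry over. Pictures are saved under pics/ and viewed, and the job is handed in when it is done.

Besides the shell and the picture viewer there is one more tool, called as a command line: name --argument value ..., lists and objects as JSON in quotes. drive_tool: Moves the arm, as the interface text tells. Its arguments: {"type":"object","properties":{"targets":{"type":"array","items":{"type":"object","properties":{"fingers":{"type":"number"},"travel":{"type":"array","items":{"type":"number"}},"dr":{"type":"array","items":{"type":"number"}}}}},"newtons":{"type":"number"}},"required":["targets"]}

```bash
mkdir -p pics; ls; python3 - <<'E'
from cell import r, optics, job, finder
import cv2,numpy as np
s=r.get_state();print(s)
for n in ["scene","side","wrist"]:
    d=optics.read_camera(n);cv2.imwrite(f"pics/{n}0.png",d["img"])
    print(n,d["fovy"],d["cx"],d["cy"],d.get("cam_to_world",d.get("T_tool_cam")))
print(r.pinch_z)
E
```

```text
pics
{'t': 0.0, 'joint_positions': array([ 1.28498209e+00,  2.38749792e-01, -1.42436621e-02,  1.31917179e+00,
       -3.11519916e-05,  1.57078872e+00]), 'qd': array([ 5.67849496e-04,  2.61119508e-04,  3.93860724e-04, -8.43906095e-04,
        8.84209095e-04, -7.30802076e-05]), 'joint_torque': array([ 2.66263749e-03, -5.38782191e+01,  3.46430898e+01,  1.84872234e-02,
        1.88450176e-04,  5.90606007e-06]), 'tcp_pos': array([0.14797627, 0.50354581, 0.40409783]), 'eef_rot': array([-1.56049109,  0.22450503, -0.22424644]), 'contact_force': array([-0.06295975,  0.08023549,  0.2475703 ]), 'wrist_torque': array([ 0.02015261, -0.03184478, -0.02073087]), 'gripper_width': 0.08559115397984386}
scene 56.484400963117416 313.14931589201194 199.36280642658036 [[ 0.82787628  0.45542364 -0.32742964  0.82843492]
 [ 0.56090872 -0.67061107  0.48545051 -0.41874463]
 [ 0.0015077  -0.5855511  -0.81063409  0.78159296]
 [ 0.          0.          0.          1.        ]]
side 49.7378974155637 325.2631323761757 193.275060884048 [[ 0.84384977 -0.36291114  0.395238    0.07411269]
 [-0.53655248 -0.57809607  0.61474904 -0.73138994]
 [ 0.00538626 -0.73082176 -0.6825471   0.9180933 ]
 [ 0.          0.          0.          1.        ]]
wrist 59.952873045467136 316.01100721799384 199.95898935921392 [[ 5.55327215e-04  9.57113993e-01  2.89711055e-01 -7.44054662e-02]
 [-1.17110577e-03 -2.89710279e-01  9.57113673e-01  3.01240220e-02]
 [ 9.99999160e-01 -8.70793558e-04  9.59997714e-04  2.33555220e-04]
 [ 0.00000000e+00  0.00000000e+00  0.00000000e+00  1.00000000e+00]]
0.1547
```

View pics/scene0.png

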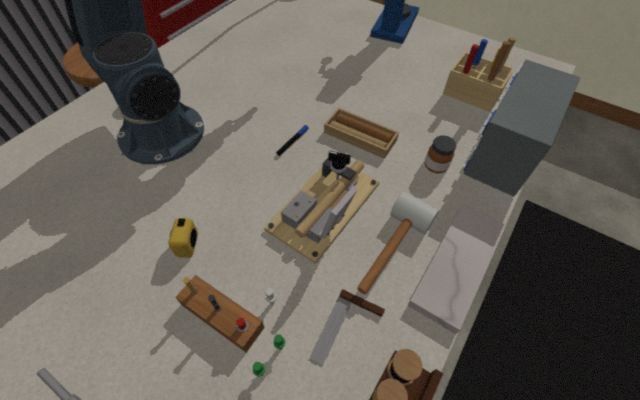

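View pics/side0.png

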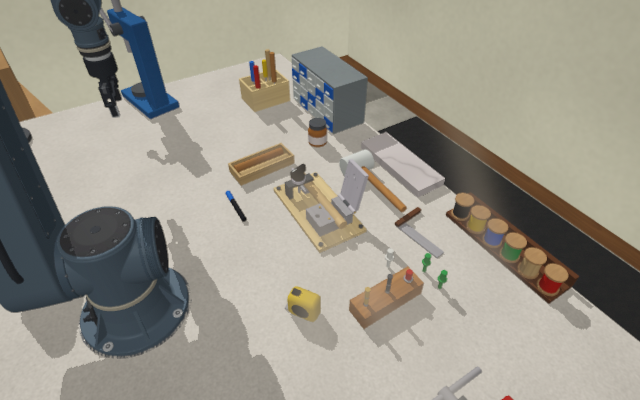

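View pics/wrist0.png

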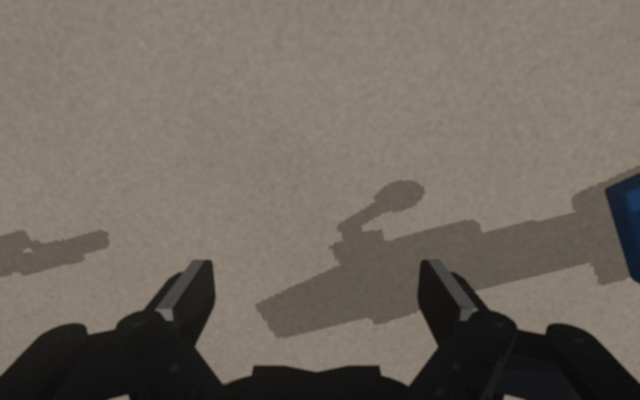

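The scene view shows the jig at about (322,208), with the knob at (338,160), the open leaf, and the rack at (220,312). The red pin is in the rack's right-hand hole (242,323 in scene; 409,275 in side). The green and white pins are look-alikes. Next I'll triangulate the points.

```bash
cat > h.py <<'E'
from cell import r, optics, job, finder
import cv2,numpy as np
from scipy.spatial.transform import Rotation as R
from scipy.optimize import least_squares
def cam(n):
    s=r.get_state(); d=optics.read_camera(n)
    if n=="wrist":
        T=np.eye(4);T[:3,:3]=R.from_rotvec(s["eef_rot"]).as_matrix();T[:3,3]=s["tcp_pos"]
        M=T@d["T_tool_cam"]
    else: M=d["cam_to_world"]
    f=d["img"].shape[0]/2/np.tan(np.radians(d["fovy"])/2)
    return dict(img=d["img"],M=np.array(M),f=f,cx=d["cx"],cy=d["cy"])
def proj(c,P):
    P=np.atleast_2d(P); q=(P-c["M"][:3,3])@c["M"][:3,:3]
    return np.c_[c["f"]*q[:,0]/q[:,2]+c["cx"],c["f"]*q[:,1]/q[:,2]+c["cy"]]
def ray(c,uv):
    d=np.array([(uv[0]-c["cx"])/c["f"],(uv[1]-c["cy"])/c["f"],1.]); d=c["M"][:3,:3]@d
    return c["M"][:3,3],d/np.linalg.norm(d)
def onz(c,uv,z):
    o,d=ray(c,uv); return o+d*(z-o[2])/d[2]
def tri(obs):
    A=np.zeros((3,3));b=np.zeros(3)
    for c,uv in obs:
        o,d=ray(c,uv);Pm=np.eye(3)-np.outer(d,d);A+=Pm;b+=Pm@o
    return np.linalg.solve(A,b)
def lm(n,q):
    L=finder.landmark_of(n,q); return L
E
python3 - <<'E'
from h import *
np.set_printoptions(precision=4,suppress=True)
cs={n:cam(n) for n in ["scene","side"]}
for q in ["jig","knob_grip","leaf_hinge","leaf_hole","jig_hole","pin","pin_tip","rack","stamp_a","tape","tray","jar","mallet","marker"]:
    o=[]
    for n in cs:
        L=lm(n,q); 
        print(q,n,[(np.round(l["xy"],1).tolist(),round(l["conf"],2)) for l in L[:3]],end=' ')
        if L:o.append((cs[n],L[0]["xy"]))
    if len(o)==2: 
        P=tri(o);print(P,[np.round(proj(c,P)[0]-uv,1) for c,uv in o])
    else: print()
print(r.get_state()["t"])
E
```

```text
jig scene [([321.2, 211.5], 0.87), ([245.0, 330.9], 0.56)] jig side [([318.7, 209.1], 0.93), ([378.7, 187.8], 0.49)] [0.5493 0.0347 0.0044] [array([ 0.7, -2.7]), array([1.5, 1.8])]
knob_grip scene [([340.2, 157.1], 0.61)] knob_grip side [([297.1, 172.3], 0.55)] [0.5325 0.1392 0.0893] [array([-0.2,  0.8]), array([-0.4, -0.6])]
leaf_hinge scene [([329.9, 222.7], 0.79)] leaf_hinge side [([348.7, 202.3], 0.94)] [ 0.607  -0.0232  0.061 ] [array([-0.3,  1.2]), array([-0.6, -0.7])]
leaf_hole scene [([342.5, 206.4], 0.85)] leaf_hole side [([356.8, 176.5], 0.84)] [ 0.6325 -0.02    0.1437] [array([-0.3,  1.1]), array([-0.5, -0.7])]
jig_hole scene [([300.1, 203.9], 0.9), ([245.1, 331.8], 0.63)] jig_hole side [([320.1, 215.7], 0.93)] [ 0.516  -0.0134  0.0491] [array([-0.5,  1.6]), array([-0.9, -1.1])]
pin scene [([260.4, 370.8], 0.68), ([282.0, 346.4], 0.65), ([339.8, 157.9], 0.61)] pin side [([407.9, 286.7], 0.6), ([423.3, 271.4], 0.59), ([437.9, 287.8], 0.55)] [ 0.634  -0.3163 -0.0477] [array([  3.1, -15.8]), array([10.3,  6.4])]
pin_tip scene [([271.3, 303.1], 0.72), ([279.5, 346.3], 0.7), ([
[... 575 characters left out ...]
ide [([304.1, 311.3], 0.91)] [ 0.3406 -0.2284 -0.0049] [array([ 0.2, -0.7]), array([0.5, 0.5])]
tray scene [([356.1, 136.2], 0.7)] tray side [([260.7, 167.6], 0.93), ([417.9, 239.0], 0.38)] [0.4894 0.3097 0.0031] [array([ 0.1, -0.4]), array([0.2, 0.3])]
jar scene [([438.4, 163.1], 0.95)] jar side [([317.4, 145.0], 0.8)] [ 0.7314  0.3538 -0.017 ] [array([-1. ,  2.8]), array([-1.1, -2. ])]
mallet scene [([391.4, 248.9], 0.83)] mallet side [([379.6, 189.6], 0.85)] [0.7504 0.0169 0.0141] [array([-0.9,  3.2]), array([-1.6, -1.9])]
marker scene [([287.7, 138.2], 0.53)] marker side [([235.6, 207.3], 0.71), ([385.0, 301.3], 0.2)] [0.3392 0.1739 0.017 ] [array([-0.3,  1. ]), array([-0.5, -0.8])]
1.65
```

```bash
python3 - <<'E'
import cv2
a=cv2.imread("pics/scene0.png")[140:265,250:400];cv2.imwrite("pics/sc_jig.png",cv2.resize(a,None,fx=4.8,fy=4.8,interpolation=cv2.INTER_CUBIC))
a=cv2.imread("pics/side0.png")[145:255,260:390];cv2.imwrite("pics/sd_jig.png",cv2.resize(a,None,fx=5.4,fy=5.4,interpolation=cv2.INTER_CUBIC))
E
```

```text
(no output)
```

View pics/sc_jig.png

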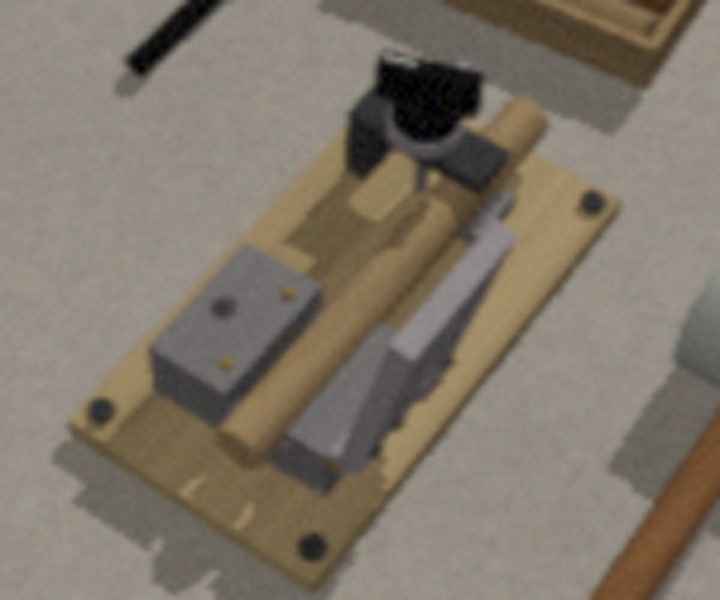

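View pics/sd_jig.png

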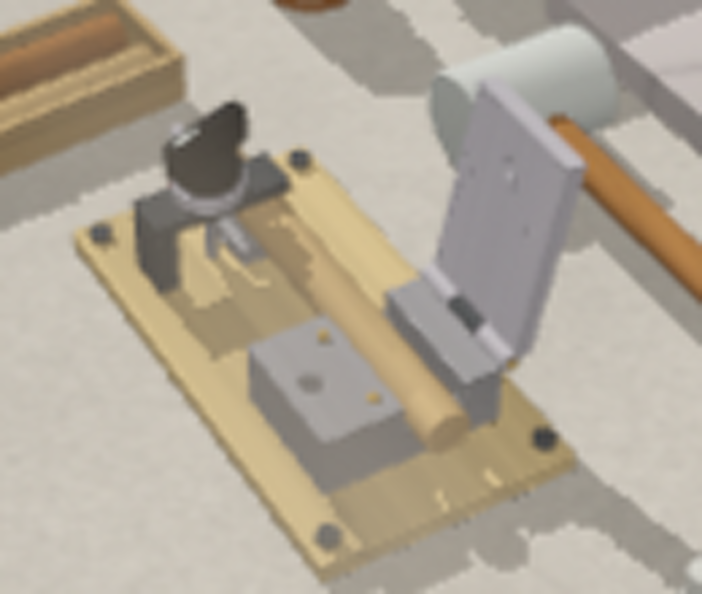

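```bash
cat > fit.py <<'E'
from h import *
np.set_printoptions(precision=4,suppress=True)
sc=cam("scene");sd=cam("side")
S=lambda u,v:(250+u/4.8-.4,140+v/4.8-.4)
D=lambda u,v:(260+u/5.4-.4,145+v/5.4-.4)
obs=[(sc,S(75,425),(-77.5,-145,15)),(sc,S(316,576),(77.5,-145,15)),(sc,S(618,203),(77.5,145,15)),
(sd,D(76,236),(-77.5,145,15)),(sd,D(325,568),(-77.5,-145,15)),(sd,D(576,455),(77.5,-145,15)),
(sc,S(152,348),(-58,-100,55)),(sc,S(250,247),(-58,-20,55)),(sd,D(250,348),(-58,-20,55)),(sd,D(326,441),(-58,-100,55)),
(sc,S(223,307),(-42,-60,55)),(sd,D(311,382),(-42,-60,55))]
def J(p,q):
    c,s=np.cos(p[2]),np.sin(p[2]);q=np.atleast_2d(q)/1000.
    return np.c_[p[0]+c*q[:,0]-s*q[:,1],p[1]+s*q[:,0]+c*q[:,1],q[:,2]]
def res(p): return np.concatenate([(proj(c,J(p,q))[0]-uv) for c,uv,q in obs])
if __name__=="__main__":
    f=least_squares(res,[.55,.035,0],loss="soft_l1");p=f.x
    print(p,np.sqrt(np.mean(f.fun**2)));print(res(p).reshape(-1,2))
    for c in (sc,sd):
        o=[(a,b,q) for a,b,q in obs if a is c]
        g=least_squares(lambda p:np.concatenate([(proj(c,J(p,q))[0]-uv) for c,uv,q in o]),p);print(g.x,np.sqrt(np.mean(g.fun**2)))
    k=J(p,(-22,90,99))[0];print("knob",k,proj(sc,k),proj(sd,k))
    print("hole",J(p,(-42,-60,67)),"hinge",J(p,(55,-60,55)))
    # leaf angle: hole at angle th from hinge: inner-face point
    for th in np.arange(1.6,2.06,.05):
        x,z=-97,12; # outer
        out=[]
        for (x,z) in [(-125,0),(-97,12)]:
            for y in (-40,40) if x==-125 else (0,):
                X=55+x*np.cos(th)+z*np.sin(th); Z=55-x*np.sin(th)+z*np.cos(th)
                P=J(p,(X,-60+y,Z))[0]
                u=proj(sc,P)[0];v=proj(sd,P)[0]
                out+=[((u-(250,140))*4.8).round(),((v-(260,145))*5.4).round()]
        print(round(th,2),*out)
E
python3 fit.py
```

```text
[ 0.5504  0.0428 -0.0247] 1.3428372663643715
[[-2.0032  1.1232]
 [ 0.5073  3.9165]
 [ 1.2757 -0.1096]
 [ 0.2973 -0.9686]
 [ 1.7638 -0.1003]
 [ 2.4544 -1.0107]
 [-1.1597 -0.8863]
 [-1.2591 -1.8156]
 [-0.9919 -0.7795]
 [-0.7113 -0.028 ]
 [-0.2656 -0.4008]
 [-0.2632 -0.4026]]
[ 0.5503  0.0447 -0.0198] 1.4854462917711604
[ 0.5488  0.0416 -0.0317] 0.9476857216341166
knob [0.5306 0.1333 0.099 ] [[338.2946 156.3553]] [[297.0448 170.5579]]
hole [[ 0.5069 -0.0162  0.067 ]] hinge [[ 0.6039 -0.0186  0.055 ]]
1.6 [345. 309.] [527. 173.] [451. 186.] [438.  83.] [418. 297.] [497. 163.]
1.65 [358. 316.] [537. 169.] [463. 193.] [448.  80.] [427. 304.] [505. 161.]
1.7 [370. 325.] [548. 166.] [475. 200.] [458.  77.] [436. 310.] [513. 160.]
1.75 [383. 333.] [558. 163.] [487. 208.] [468.  75.] [445. 317.] [520. 159.]
1.8 [395. 342.] [568. 161.] [499. 216.] [478.  73.] [454. 324.] [528. 158.]
1.85 [407. 351.] [578. 159.] [510. 225.] [488.  71.] [462. 332.] [535. 158.]
1.9 [419. 361.] [588. 158.] [522. 234.] [498.  71.] [471. 339.] [542. 158.]
1.95 [431. 371.] [597. 157.] [533. 244.] [507.  70.] [479. 347.] [549. 158.]
2.0 [442. 381.] [606. 157.] [544. 253.] [516.  71.] [487. 355.] [555. 159.]
2.05 [454. 392.] [615. 158.] [554. 263.] [525.  71.] [494. 363.] [561. 160.]
```

```bash
cat >> h.py <<'E'
def down(psi):
    # tool y down, tool z horizontal at world yaw psi
    z=np.array([np.cos(psi),np.sin(psi),0]);y=np.array([0,0,-1.]);x=np.cross(y,z)
    return np.c_[x,y,z]
def delta(pos,psi=None,Rt=None):
    s=r.get_state();R0=R.from_rotvec(s["eef_rot"]).as_matrix()
    t=R0.T@(np.array(pos)-s["tcp_pos"])/.03
    if Rt is None: Rt=down(psi) if psi is not None else R0
    w=R.from_matrix(R0.T@Rt).as_rotvec()
    print("travel",t.round(3),"dr",(np.degrees(w)/5).round(3),"dist",np.linalg.norm(t)*30,"ang",np.degrees(np.linalg.norm(w)))
def st():
    s=r.get_state();R0=R.from_rotvec(s["eef_rot"]).as_matrix()
    print("t",s["t"],"tcp",s["tcp_pos"].round(4),"psi",np.arctan2(R0[1,2],R0[0,2]).round(4),"ydown",R0[:,1].round(4),"q",s["joint_positions"].round(3),"F",s["contact_force"].round(2),"M",s["wrist_torque"].round(2),"w",s["gripper_width"].round(4))
E
python3 - <<'E'
from h import *
st()
delta((.54,.08,.40),R.from_matrix(np.eye(3)) and -0.0247+0.4+np.pi/2)
delta((.54,.08,.40),-0.0247+0.4-np.pi/2)
E
```

```text
Traceback (most recent call last):
  File "h.py", line 40, in st
    print("t",s["t"],"tcp",s["tcp_pos"].round(4),"psi",np.arctan2(R0[1,2],R0[0,2]).round(4),"ydown",R0[:,1].round(4),"q",s["joint_positions"].round(3),"F",s["contact_force"].round(2),"M",s["wrist_torque"].round(2),"w",s["gripper_width"].round(4))
                                                                                                                                                                                                                          ^^^^^^^^^^^^^^^^^^^^^^^^
AttributeError: 'float' object has no attribute 'round'
```

```bash
sed -i 's/s\["gripper_width"\].round(4)/round(s["gripper_width"],4)/' h.py
python3 - <<'E'
from h import *
st()
delta((.52,.08,.40),-0.0247+0.4+np.pi/2)
delta((.52,.08,.40),-0.0247+0.4-np.pi/2)
E
```

```text
t 1.75 tcp [0.148  0.5037 0.4047] psi 1.285 ydown [-0.e+00 -1.e-04 -1.e+00] q [ 1.285  0.238 -0.014  1.319  0.     1.571] F [ 0.04 -0.11 -0.58] M [0.04 0.   0.03] w 0.0856
travel [ 15.879   0.157 -10.054] dr [ 1.000e-03 -7.575e+00 -1.000e-03] dist 563.8396392904504 ang 37.876773235360446
travel [ 15.879   0.157 -10.054] dr [1.0000e-03 2.8425e+01 1.0000e-03] dist 563.8396392904504 ang 142.12322710119872
```

drive_tool --targets '[{"fingers": 100,"travel": [15.9,0,-10],"dr": [0,-7.6,0]},{"fingers": 100,"travel": [15.9,0,-10],"dr": [0,-7.6,0]},{"fingers": 100,"travel": [15.9,0,-10],"dr": [0,-7.6,0]},{"fingers": 100,"travel": [15.9,0,-10],"dr": [0,-7.6,0]},{"fingers": 100,"travel": [15.9,0,-10],"dr": [0,-7.6,0]},{"fingers": 100,"travel": [15.9,0,-10],"dr": [0,-7.6,0]},{"fingers": 100,"travel": [15.9,0,-10],"dr": [0,-7.6,0]},{"fingers": 100,"travel": [15.9,0,-10],"dr": [0,-7.6,0]},{"fingers": 100,"travel": [15.9,0,-10],"dr": [0,-7.6,0]},{"fingers": 100,"travel": [15.9,0,-10],"dr": [0,-7.6,0]},{"fingers": 100,"travel": [15.9,0,-10],"dr": [0,-7.6,0]},{"fingers": 100,"travel": [15.9,0,-10],"dr": [0,-7.6,0]}]'

```text
t: 3.25
tcp_pos: [0.5206, 0.0817, 0.4046]
eef_rot: [-1.55, -0.296, 0.297]
contact_force: [0.8, 0.2, -0.9]
gripper_width: 0.0852
```

```bash
python3 - <<'E'
from h import *
st()
c=cam("wrist");cv2.imwrite("pics/wrist1.png",c["img"]);np.save("w1.npy",c,allow_pickle=True)
st()
for q in ["jig","knob_grip","leaf_hinge","leaf_hole","jig_hole"]:
    print(q,[(np.round(l["xy"],1).tolist(),round(l["conf"],2)) for l in lm("wrist",q)[:2]])
E
```

```text
t 3.25 tcp [0.5206 0.0817 0.4046] psi 1.9483 ydown [-6.e-04  0.e+00 -1.e+00] q [ 0.156  0.242 -0.009  1.321  0.    -0.222] F [ 0.79  0.21 -0.9 ] M [ 0.02 -0.01 -0.04] w 0.0852
t 3.3 tcp [0.5205 0.082  0.4047] psi 1.949 ydown [-4.e-04  1.e-04 -1.e+00] q [ 0.156  0.242 -0.009  1.321  0.    -0.222] F [ 0.18  0.88 -0.48] M [-0.01  0.03  0.04] w 0.0855
jig [([271.6, 177.4], 0.66), ([206.0, 314.2], 0.65)]
knob_grip [([364.1, 224.2], 0.66)]
leaf_hinge [([190.8, 218.1], 0.57)]
leaf_hole [([128.1, 293.5], 0.56)]
jig_hole [([221.1, 123.1], 0.78)]
```

View pics/wrist1.png

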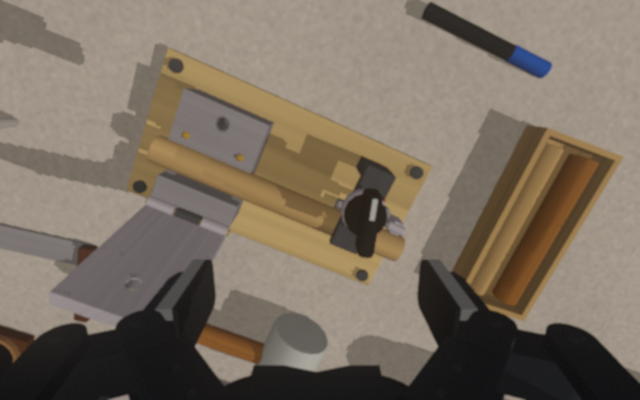

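```bash
python3 - <<'E'
import cv2
a=cv2.imread("pics/wrist1.png")
cv2.imwrite("pics/w1a.png",cv2.resize(a[40:240,120:320],None,fx=3,fy=3,interpolation=cv2.INTER_CUBIC))
cv2.imwrite("pics/w1b.png",cv2.resize(a[145:295,310:460],None,fx=4,fy=4,interpolation=cv2.INTER_CUBIC))
E
```

```text
(no output)
```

View pics/w1a.png

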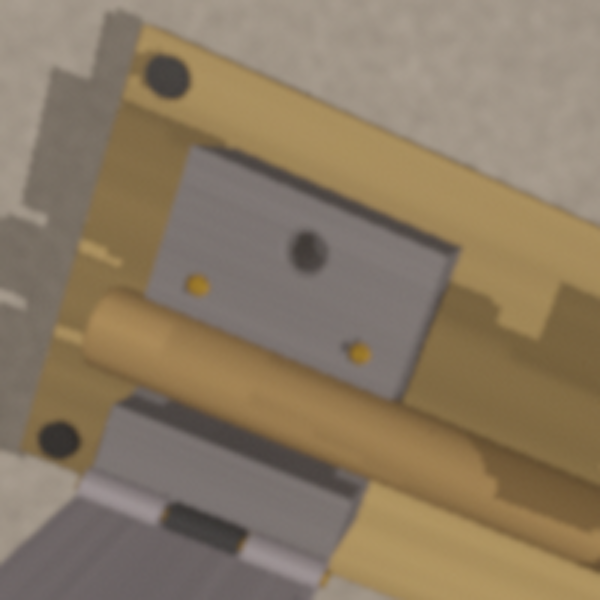

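View pics/w1b.png

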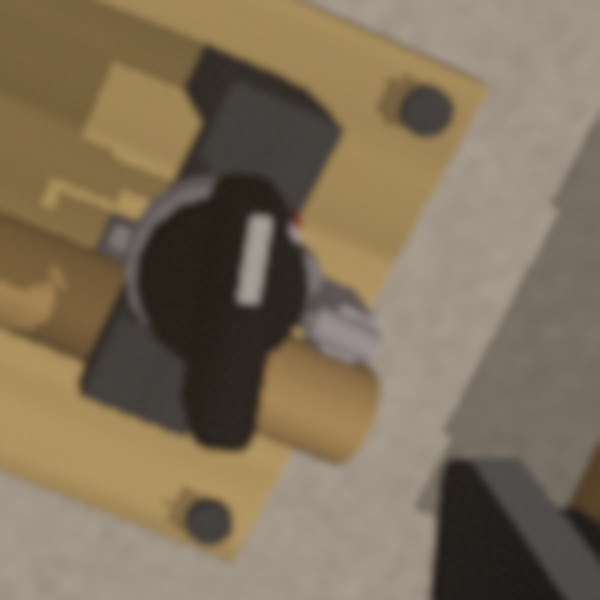

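```bash
cat > fitw.py <<'E'
from h import *
from fit import J
np.set_printoptions(precision=4,suppress=True)
c=np.load("w1.npy",allow_pickle=True).item()
A=lambda u,v:(120+u/3-.33,40+v/3-.33)
B=lambda u,v:(310+u/4-.37,145+v/4-.37)
obs=[(A(143,22),(-77.5,-145,15)),(A(22,453),(77.5,-145,15)),(A(193,147),(-58,-100,55)),(A(460,248),(-58,-20,55)),(A(308,251),(-42,-60,55)),(B(488,85),(-77.5,145,15)),(B(235,560),(77.5,145,15))]
def res(p): return np.concatenate([(proj(c,J(p,q))[0]-uv) for uv,q in obs])
f=least_squares(res,[.55,.04,-.02],loss="soft_l1");p=f.x
print(p);print(res(p).reshape(-1,2))
k=J(p,(-22,90,112))[0];
for k0 in np.arange(0,.4,.05):
    a=p[2]+.6-k0; d=.028*np.array([np.cos(a),np.sin(a),0])
    print(k0,[((proj(c,k+e)[0]-(310,145))*4).round() for e in (d,-d)])
print("knob",J(p,(-22,90,99)),"hole",J(p,(-42,-60,67)),"hinge",J(p,(55,-60,55)))
for th in np.arange(1.6,2.06,.05):
    o=[]
    for x,y,z in [(-125,-40,0),(-125,40,0),(-97,0,0)]:
        X=55+x*np.cos(th)+z*np.sin(th); Z=55-x*np.sin(th)+z*np.cos(th)
        o.append(proj(c,J(p,(X,-60+y,Z)))[0].round(1))
    print(round(th,2),o)
E
python3 fitw.py
```

```text
[ 0.5464  0.047  -0.0238]
[[-3.8011  1.426 ]
 [-2.7824  1.5138]
 [ 4.1057 -2.1886]
 [ 0.4625  0.5355]
 [ 3.3072 -1.4513]
 [-0.3965 -0.8385]
 [-0.5303  0.6722]]
0.0 [array([286., 441.]), array([245., 187.])]
0.05 [array([279., 442.]), array([252., 185.])]
0.1 [array([272., 443.]), array([259., 185.])]
0.15000000000000002 [array([266., 444.]), array([266., 184.])]
0.2 [array([259., 444.]), array([273., 184.])]
0.25 [array([252., 444.]), array([280., 184.])]
0.30000000000000004 [array([246., 443.]), array([287., 185.])]
0.35000000000000003 [array([239., 442.]), array([294., 186.])]
knob [[0.5265 0.1375 0.099 ]] hole [[ 0.503 -0.012  0.067]] hinge [[ 0.5999 -0.0143  0.055 ]]
1.6 [array([ 62.3, 263.7]), array([186.4, 307.3]), array([146.6, 264.3])]
1.65 [array([ 60.7, 271.8]), array([183.8, 314.7]), array([145. , 269.7])]
1.7 [array([ 59.5, 279.4]), array([181.4, 321.5]), array([143.6, 274.9])]
1.75 [array([ 58.7, 286.5]), array([179.3, 327.9]), array([142.4, 279.9])]
1.8 [array([ 58.3, 293.2]), array([177.4, 333.8]), array([141.4, 284.5])]
1.85 [array([ 58.2, 299.3]), array([175.8, 339.2]), array([140.5, 288.8])]
1.9 [array([ 58.5, 304.9]), array([174.4, 344. ]), array([139.9, 292.8])]
1.95 [array([ 59.1, 310. ]), array([173.3, 348.3]), array([139.4, 296.5])]
2.0 [array([ 60. , 314.5]), array([172.4, 352.1]), array([139.2, 299.8])]
2.05 [array([ 61.3, 318.5]), array([171.7, 355.3]), array([139.1, 302.8])]
```

```bash
cat > fitd.py <<'E'
from h import *
import fit
from fit import J
np.set_printoptions(precision=4,suppress=True)
c=np.load("w1.npy",allow_pickle=True).item()
A=lambda u,v:(120+u/3-.33,40+v/3-.33)
B=lambda u,v:(310+u/4-.37,145+v/4-.37)
obsw=[(c,A(143,22),(-77.5,-145,15)),(c,A(22,453),(77.5,-145,15)),(c,A(193,147),(-58,-100,55)),(c,A(460,248),(-58,-20,55)),(c,A(308,251),(-42,-60,55)),(c,B(488,85),(-77.5,145,15)),(c,B(235,560),(77.5,145,15)),(c,B(233,312),(-22,90,112))]
def dproj(c,P,m,k=0):
    q=(P-c["M"][:3,3])@c["M"][:3,:3]; x=q[0,:2]/q[0,2]; rr=np.hypot(*x);th=np.arctan(rr)
    g={"pin":1,"equi":th/rr,"ster":2*np.tan(th/2)/rr,"solid":2*np.sin(th/2)/rr,"k1":1+k*rr**2}[m]
    return c["f"]*x*g+(c["cx"],c["cy"])
for name,obs in [("wrist",obsw),("scene",[o for o in fit.obs if o[0] is fit.sc]),("side",[o for o in fit.obs if o[0] is fit.sd])]:
  for m in ["pin","equi","ster","k1"]:
    def res(p): return np.concatenate([(dproj(cc,J(p[:3],q),m,p[3]) -uv) for cc,uv,q in obs])
    f=least_squares(res,[.55,.04,-.02,0]);print(name,m,f.x,np.sqrt(np.mean(f.fun**2)))
  # with free z/tilt
  def res(p):
    Rr=R.from_rotvec(p[3:6]).as_matrix()
    return np.concatenate([(dproj(cc,(J(p[:3],q)-[.55,.04,0])@Rr.T+[.55,.04,p[6]],"k1",p[7]) -uv) for cc,uv,q in obs])
  f=least_squares(lambda p:np.r_[res(p),p[3:6]/.02,p[6]/.004],[.55,.04,-.02,0,0,0,0,0]);print(name,"free",f.x,np.sqrt(np.mean(res(f.x)**2)));print(res(f.x).reshape(-1,2).round(1).tolist())
E
python3 fitd.py
```

```text
wrist pin [ 0.5469  0.0457 -0.0253  0.    ] 2.7786452618552215
wrist equi [ 0.5447  0.0396 -0.0329  0.    ] 6.119213824320184
wrist ster [ 0.5452  0.041  -0.0312  0.    ] 4.677873525015947
wrist k1 [ 0.5465  0.0446 -0.0268 -0.0525] 2.501380303240962
wrist free [ 0.5472  0.0469 -0.0185  0.0447  0.0154  0.     -0.0058  0.0413] 1.6159110074351417
[[-3.1, 1.9], [0.7, -0.4], [2.7, -1.9], [-2.5, 0.5], [1.4, -1.5], [-0.4, -0.8], [-0.8, 1.0], [1.4, 1.3]]
scene pin [ 0.5503  0.0447 -0.0198  0.    ] 1.4854462917913511
scene equi [ 0.5508  0.0443 -0.0222  0.    ] 1.2700515916322368
scene ster [ 0.5506  0.0444 -0.0216  0.    ] 1.3211660928960711
scene k1 [ 0.5523  0.043  -0.0295 -1.3457] 0.8956756648822809
scene free [ 0.5527  0.044  -0.0377  0.0125 -0.0158  0.     -0.0007 -1.4428] 0.7618281532411302
[[0.5, 0.3], [0.5, 1.4], [-0.7, 0.8], [-0.2, -0.7], [-0.5, -1.5], [0.3, -0.1]]
side pin [ 0.5488  0.0416 -0.0317  0.    ] 0.9476857216367255
side equi [ 0.5485  0.0412 -0.0312  0.    ] 0.9015412026259243
side ster [ 0.5486  0.0413 -0.0313  0.    ] 0.9116905742698621
side k1 [ 0.5479  0.0404 -0.0301 -1.0679] 0.8566918783959551
side free [ 0.5471  0.0408 -0.0259  0.0031  0.0171 -0.     -0.0009 -1.1857] 0.7547105649886423
[[0.7, -0.4], [1.2, -0.4], [1.1, -0.2], [-1.2, -0.1], [-1.0, 0.6], [-0.6, 0.4]]
```

```bash
cat > fite.py <<'E'
from fitd import *
print("-----")
def mk(obs,m="pin"):
    def res(p): return np.concatenate([(dproj(cc,J(p[:3],np.array(q,float)+((p[3]*1000,p[4]*1000,0) if q[2]==15 else (0,0,0))),m)-uv) for cc,uv,q in obs])
    return res
al=obsw+fit.obs
for name,obs in [("wrist",obsw),("scene",[o for o in fit.obs if o[0] is fit.sc]),("side",[o for o in fit.obs if o[0] is fit.sd]),("fixed",fit.obs),("all",al)]:
  res=mk(obs);f=least_squares(res,[.55,.04,-.02,0,0]);print(name,f.x,np.sqrt(np.mean(f.fun**2)));print(f.fun.reshape(-1,2).round(1).tolist())
E
python3 fite.py | sed -n '/-----/,$p'
```

```text
-----
wrist [ 0.5482  0.0435 -0.0297 -0.0032  0.0052] 1.7126054411602913
[[-1.0, 0.1], [-1.1, 0.2], [0.2, -2.2], [-3.5, 1.0], [-0.7, -1.3], [1.6, -0.4], [0.6, 0.7], [3.5, 2.9]]
scene [ 0.554   0.0414 -0.0265 -0.0065  0.0058] 1.0413094548398563
[[-1.7, -0.9], [0.5, 1.7], [1.3, -1.6], [-0.3, 0.2], [-0.3, -0.8], [0.6, 0.6]]
side [ 0.5517  0.04   -0.0349 -0.0058  0.0028] 0.49509862163396606
[[-0.7, -0.8], [-0.3, 0.5], [0.9, -0.1], [-0.2, -0.5], [-0.2, 0.4], [0.4, 0.0]]
fixed [ 0.553   0.0413 -0.0284 -0.0059  0.0046] 0.9362426849729174
[[-2.2, -0.7], [-0.1, 2.1], [1.0, -1.3], [-1.0, -1.3], [-0.1, -0.4], [0.8, -1.2], [-0.7, -0.1], [-0.7, -1.0], [0.0, -0.9], [0.2, -0.1], [0.2, 0.4], [0.7, -0.5]]
all [ 0.5488  0.0433 -0.0279 -0.0034  0.0049] 1.5367148724365378
[[-1.7, 0.6], [-1.5, 0.6], [-0.4, -1.4], [-4.0, 1.6], [-1.2, -0.6], [1.1, -0.5], [0.3, 0.7], [3.1, 3.2], [-2.2, -1.7], [-0.1, 0.9], [0.7, -2.1], [-1.8, -1.5], [-1.1, -0.7], [-0.2, -1.5], [-1.6, -1.5], [-1.6, -2.3], [-1.6, -0.7], [-1.4, 0.1], [-0.7, -0.9], [-0.9, -0.3]]
```

```bash
python3 - <<'E' | tail -8
from fite import *
print("=")
k=onz(c,B(233,312),.112);print("knob by wrist ray",k, "landmark z99",onz(c,(364.1,224.2),.099))
print(J([.5488,.0433,-.0279],(-22,90,99)),J([.553,.0413,-.0284],(-22,90,99)))
delta((.530,.1345,.315),1.918)
E
```

```text
fixed [ 0.553   0.0413 -0.0284 -0.0059  0.0046] 0.9362426849729174
[[-2.2, -0.7], [-0.1, 2.1], [1.0, -1.3], [-1.0, -1.3], [-0.1, -0.4], [0.8, -1.2], [-0.7, -0.1], [-0.7, -1.0], [0.0, -0.9], [0.2, -0.1], [0.2, 0.4], [0.7, -0.5]]
all [ 0.5488  0.0433 -0.0279 -0.0034  0.0049] 1.5367148724365378
[[-1.7, 0.6], [-1.5, 0.6], [-0.4, -1.4], [-4.0, 1.6], [-1.2, -0.6], [1.1, -0.5], [0.3, 0.7], [3.1, 3.2], [-2.2, -1.7], [-0.1, 0.9], [0.7, -2.1], [-1.8, -1.5], [-1.1, -0.7], [-0.2, -1.5], [-1.6, -1.5], [-1.6, -2.3], [-1.6, -0.7], [-1.4, 0.1], [-0.7, -0.9], [-0.9, -0.3]]
=
knob by wrist ray [0.5277 0.1304 0.112 ] landmark z99 [0.5339 0.1317 0.099 ]
[[0.5293 0.1339 0.099 ]] [[0.5336 0.1319 0.099 ]]
travel [0.929 2.99  1.536] dr [ 0.001  0.346 -0.001] dist 104.62506005320338 ang 1.732160123889378
```

drive_tool --targets '[{"fingers": 60,"travel": [0.93,2.6,1.5],"dr": [0,0.35,0]},{"fingers": 60,"travel": [0.93,2.99,1.5],"dr": [0,0.35,0]},{"fingers": 60,"travel": [0.93,2.99,1.5],"dr": [0,0.35,0]},{"fingers": 60,"travel": [0.93,2.99,1.5],"dr": [0,0.35,0]}]'

```text
t: 4.45
tcp_pos: [0.5307, 0.1332, 0.316]
eef_rot: [-1.554, -0.273, 0.272]
contact_force: [-0.3, -0.5, -0.1]
gripper_width: 0.0513
```

```bash
python3 - <<'E'
from h import *
st()
c=cam("wrist");cv2.imwrite("pics/wrist2.png",c["img"]);np.save("w2.npy",c,allow_pickle=True)
for q in ["knob_grip","leaf_hole","jig_hole"]:
    print(q,[(np.round(l["xy"],1).tolist(),round(l["conf"],2)) for l in lm("wrist",q)[:2]])
E
```

```text
t 4.45 tcp [0.5307 0.1332 0.316 ] psi 1.9177 ydown [ 8.e-04 -2.e-04 -1.e+00] q [ 0.246  0.319 -0.132  1.119 -0.    -0.101] F [-0.31 -0.46 -0.13] M [ 0.04 -0.09 -0.02] w 0.0513
knob_grip [([313.3, 230.9], 0.6)]
leaf_hole []
jig_hole [([109.9, 94.3], 0.76)]
```

View pics/wrist2.png

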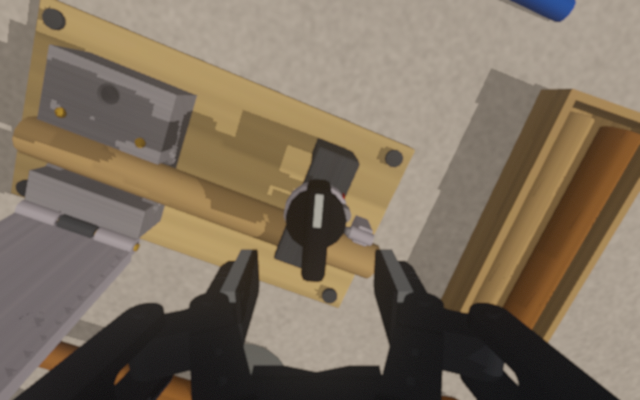

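```bash
python3 - <<'E'
from h import *
c=np.load("w2.npy",allow_pickle=True).item()
a=c["img"][150:300,240:390];cv2.imwrite("pics/w2a.png",cv2.resize(a,None,fx=4,fy=4,interpolation=cv2.INTER_CUBIC))
for uv in [(318,182),(313,278),(316,229)]: print(onz(c,uv,.112))
print(onz(c,(313.3,230.9),.099), "hole",onz(c,(109.9,94.3),.055))
E
```

```text
[0.50106092 0.12430771 0.112     ]
[0.55425024 0.1406118  0.112     ]
[0.52587226 0.13216474 0.112     ]
[0.53237803 0.13284514 0.099     ] hole [ 0.50523315 -0.01488664  0.055     ]
```

View pics/w2a.png

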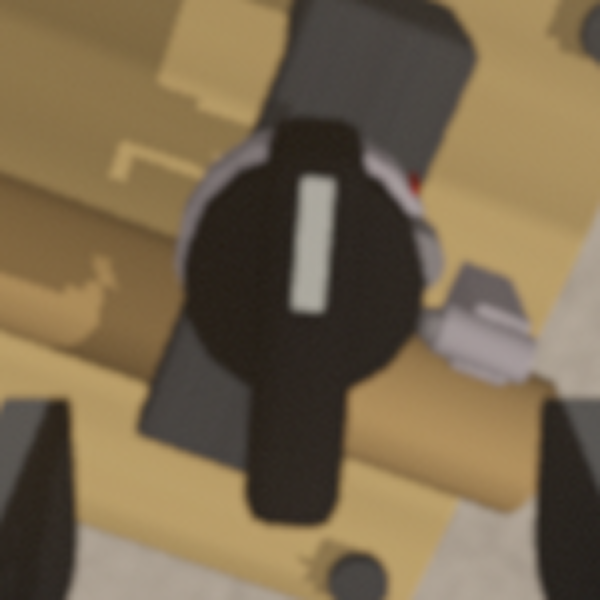

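```bash
python3 - <<'E'
from h import *
delta((.529,.133,.267),1.885)
E
```

```text
travel [-0.06   1.648  0.021] dr [0.004 0.366 0.025] dist 49.47309064031291 ang 1.8348229662620077
```

drive_tool --targets '[{"fingers": 60,"travel": [-0.06,0.9,0],"dr": [0,0.37,0]},{"fingers": 60,"travel": [-0.06,1.65,0],"dr": [0,0.37,0]},{"fingers": 40,"travel": [-0.06,1.65,0],"dr": [0,0.37,0]},{"fingers": 0,"travel": [-0.06,1.65,0],"dr": [0,0.37,0]},{"fingers": 0,"travel": [-0.06,1.65,0],"dr": [0,0.37,0]},{"fingers": 0,"travel": [-0.06,1.65,0],"dr": [0,0.37,0]},{"fingers": 0,"travel": [-0.06,1.65,0],"dr": [0,0.37,0]}]' --newtons 40

```text
t: 5.52
tcp_pos: [0.5295, 0.1325, 0.2683]
eef_rot: [-1.556, -0.25, 0.243]
contact_force: [-2.0, 0.3, 6.5]
gripper_width: 0.0132
```

```bash
python3 - <<'E'
from h import *
st()
c=cam("wrist");cv2.imwrite("pics/wrist3.png",c["img"])
E
```

```text
t 5.525 tcp [0.5295 0.1325 0.2683] psi 1.8847 ydown [ 0.0043  0.001  -1.    ] q [ 0.245  0.352 -0.216  0.999 -0.    -0.069] F [-2.01  0.35  6.47] M [ 0.02  0.41 -0.04] w 0.0132
```

View pics/wrist3.png

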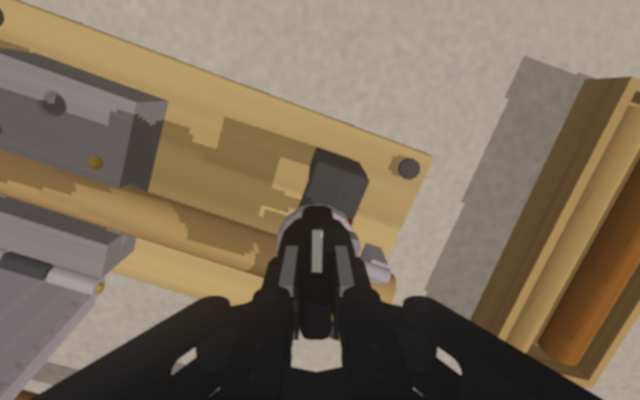

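The knob wing is gripped between the pads at 13 mm. Next I turn it clockwise.

drive_tool --targets '[{"fingers": 0,"travel": [0,-0.06,0],"dr": [0,2,0]},{"fingers": 0,"travel": [0,-0.06,0],"dr": [0,4,0]},{"fingers": 0,"travel": [0,-0.06,0],"dr": [0,6,0]},{"fingers": 0,"travel": [0,-0.06,0],"dr": [0,8,0]},{"fingers": 0,"travel": [0,-0.06,0],"dr": [0,10,0]},{"fingers": 0,"travel": [0,-0.06,0],"dr": [0,11.2,0]},{"fingers": 0,"travel": [0,-0.06,0],"dr": [0,11.2,0]},{"fingers": 0,"travel": [0,-0.06,0],"dr": [0,11.2,0]}]'

```text
t: 6.58
tcp_pos: [0.5297, 0.1333, 0.2686]
eef_rot: [-1.504, 0.517, -0.52]
contact_force: [5.3, 7.3, -22.1]
gripper_width: 0.013
```

```bash
python3 - <<'E'
from h import *
st()
c=cam("wrist");cv2.imwrite("pics/wrist4.png",c["img"])
E
```

```text
t 6.575 tcp [0.5297 0.1333 0.2686] psi 0.9082 ydown [ 0.0027  0.0028 -1.    ] q [ 0.246  0.352 -0.214  1.001  0.002  0.909] F [  5.32   7.33 -22.1 ] M [ 1.48 -1.   -0.03] w 0.013
```

View pics/wrist4.png

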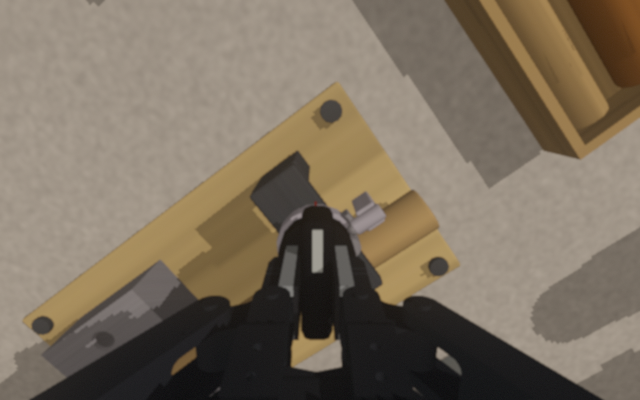

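drive_tool --targets '[{"fingers": 50,"travel": [0,0,0],"dr": [0,0,0]},{"fingers": 50,"travel": [0,0,0],"dr": [0,0,0]},{"fingers": 50,"travel": [0,0,0],"dr": [0,0,0]},{"fingers": 50,"travel": [0,-1.8,0],"dr": [0,0,0]},{"fingers": 50,"travel": [0,-3.6,0],"dr": [0,0,0]},{"fingers": 0,"travel": [0,-4,0],"dr": [0,0,0]},{"fingers": 0,"travel": [0,-4,0],"dr": [0,0,0]}]'

```text
t: 7.5
tcp_pos: [0.5294, 0.1329, 0.3892]
eef_rot: [-1.503, 0.516, -0.521]
contact_force: [-0.1, -0.4, -0.7]
gripper_width: 0.0068
```

```bash
python3 - <<'E'
from h import *
st()
c=cam("wrist");cv2.imwrite("pics/wrist5.png",c["img"])
cw=np.load("w1.npy",allow_pickle=True).item();print("mallet head",onz(cw,(295,342),.034))
delta((.725,-.02,.36),1.545)
delta((.725,-.02,.30),1.545)
E
```

```text
t 7.5 tcp [0.5294 0.1329 0.3892] psi 0.9081 ydown [ 0.0045  0.0031 -1.    ] q [0.246 0.277 0.    1.289 0.002 0.908] F [-0.12 -0.35 -0.73] M [ 0.01 -0.01  0.02] w 0.0068
mallet head [0.71791245 0.13425274 0.034     ]
travel [ 8.282e+00  9.350e-01 -3.000e-03] dr [-0.038 -7.299  0.016] dist 250.03770943993123 ang 36.49580908156872
travel [ 8.281  2.935 -0.01 ] dr [-0.038 -7.299  0.016] dist 263.5871747153808 ang 36.49580908156872
```

View pics/wrist5.png

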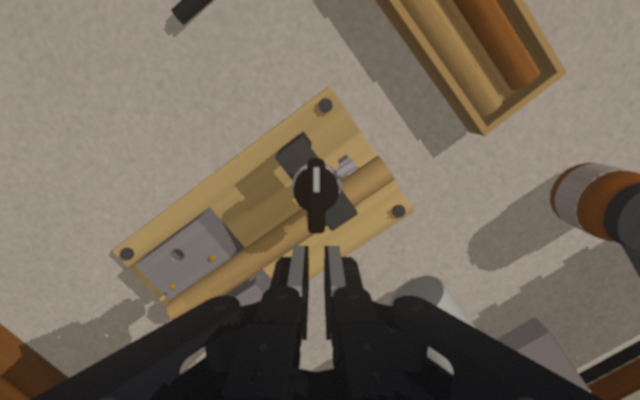

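drive_tool --targets '[{"fingers": 0,"travel": [2.0,0,0],"dr": [0,-1.5,0]},{"fingers": 0,"travel": [4,0,0],"dr": [0,-3.5,0]},{"fingers": 0,"travel": [6,0,0],"dr": [0,-5.5,0]},{"fingers": 0,"travel": [8,0,0],"dr": [0,-7.3,0]},{"fingers": 0,"travel": [8.28,0,0],"dr": [0,-7.3,0]},{"fingers": 0,"travel": [8.28,0.5,0],"dr": [0,-7.3,0]},{"fingers": 0,"travel": [8.28,1.8,0],"dr": [0,-7.3,0]},{"fingers": 0,"travel": [8.28,2.9,0],"dr": [0,-7.3,0]},{"fingers": 0,"travel": [8.28,2.9,0],"dr": [0,-7.3,0]}]'

```text
t: 8.68
tcp_pos: [0.7229, -0.0183, 0.2976]
eef_rot: [-1.568, 0.023, -0.016]
contact_force: [0.5, -0.9, -0.2]
gripper_width: -0.0001
```

```bash
python3 - <<'E'
from h import *
st()
for n in ["side","scene"]:
    c=cam(n);x0,y0=(230,90) if n=="side" else (230,90)
    cv2.imwrite(f"pics/{n}6.png",cv2.resize(c["img"][y0:y0+190,x0:x0+250],None,fx=3,fy=3,interpolation=cv2.INTER_CUBIC))
E
```

```text
t 8.675 tcp [ 0.7229 -0.0183  0.2976] psi 1.5457 ydown [-0.0044  0.003  -1.    ] q [-2.600e-02  6.300e-01  3.440e-01  1.289e+00  3.000e-03 -1.000e-03] F [ 0.51 -0.89 -0.19] M [-0.02  0.01  0.01] w -0.0001
```

View pics/side6.png

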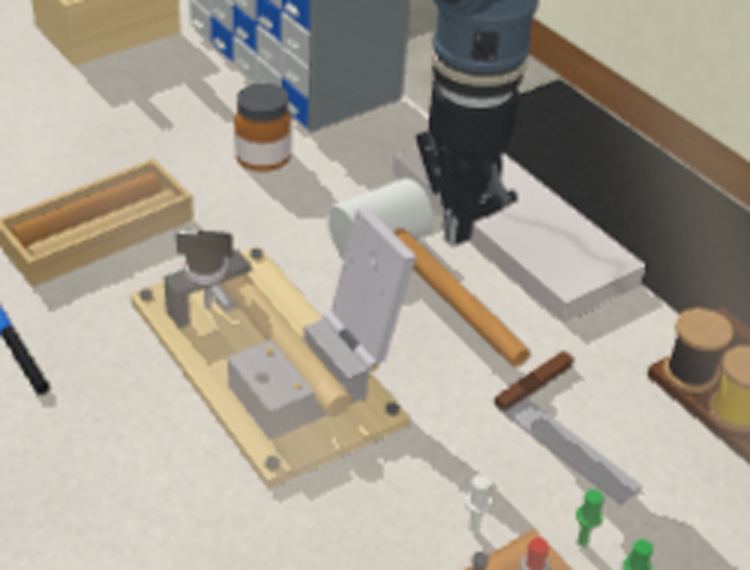

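View pics/scene6.png

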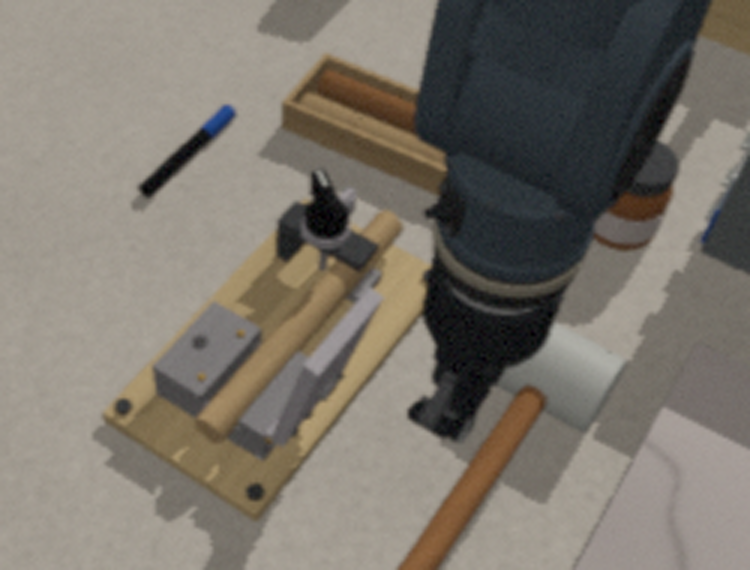

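drive_tool --targets '[{"fingers": 0,"travel": [-1.26,-0.25,0],"dr": [0,0,0]},{"fingers": 0,"travel": [-2.0,-0.5,0],"dr": [0,0,0]},{"fingers": 0,"travel": [-2.6,-0.75,0.05],"dr": [0,0,0]},{"fingers": 0,"travel": [-3.2,-0.95,0.1],"dr": [0,0,0]},{"fingers": 0,"travel": [-3.7,-0.97,0.1],"dr": [0,0,0]},{"fingers": 0,"travel": [-4.1,-0.98,0.1],"dr": [0,0,0]},{"fingers": 0,"travel": [-4.5,-0.85,0.1],"dr": [0,0,0]},{"fingers": 0,"travel": [-4.93,-0.68,0.1],"dr": [0,0,0]}]'

```text
t: 9.78
tcp_pos: [0.5765, -0.0119, 0.3231]
eef_rot: [-1.568, 0.016, -0.024]
contact_force: [0.7, -0.3, 2.8]
gripper_width: 0.0002
```

```bash
python3 - <<'E'
from h import *
st()
for n in ["side"]:
    c=cam(n);x0,y0=(230,90)
    cv2.imwrite(f"pics/{n}7.png",cv2.resize(c["img"][y0:y0+190,x0:x0+250],None,fx=3,fy=3,interpolation=cv2.INTER_CUBIC))
E
```

```text
t 9.775 tcp [ 0.5765 -0.0119  0.3231] psi 1.5457 ydown [ 0.005   0.0027 -1.    ] q [-0.021  0.361 -0.05   1.155  0.003  0.004] F [ 0.69 -0.35  2.76] M [ 0.05 -0.15 -0.01] w 0.0002
```

View pics/side7.png

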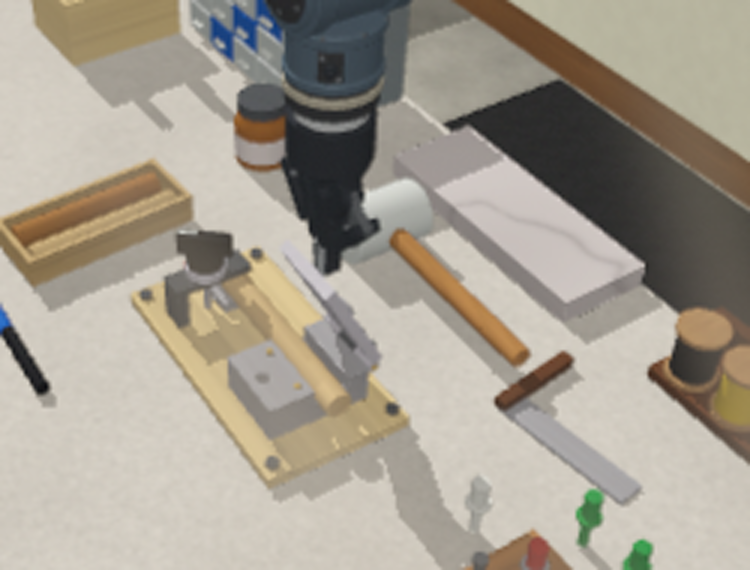

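drive_tool --targets '[{"fingers": 0,"travel": [-0.75,0.5,0],"dr": [0,0,0]},{"fingers": 0,"travel": [-1.22,1.0,-0.1],"dr": [0,0,0]},{"fingers": 0,"travel": [-1.63,1.5,-0.15],"dr": [0,0,0]},{"fingers": 0,"travel": [-1.88,2.04,-0.15],"dr": [0,0,0]},{"fingers": 0,"travel": [-2.02,2.44,-0.15],"dr": [0,0,0]},{"fingers": 0,"travel": [-2.05,2.62,-0.15],"dr": [0,0,0]},{"fingers": 0,"travel": [-2.05,2.7,-0.15],"dr": [0,0,0]},{"fingers": 0,"travel": [-2.05,2.7,-0.15],"dr": [0,0,0]}]'

```text
t: 10.82
tcp_pos: [0.5132, -0.0146, 0.2415]
eef_rot: [-1.568, 0.019, -0.021]
contact_force: [-3.5, -0.1, 4.7]
gripper_width: 0.0003
```

```bash
python3 - <<'E'
from h import *
st()
for n in ["side"]:
    c=cam(n);x0,y0=(230,90)
    cv2.imwrite(f"pics/{n}8.png",cv2.resize(c["img"][y0:y0+190,x0:x0+250],None,fx=3,fy=3,interpolation=cv2.INTER_CUBIC))
E
```

```text
t 10.825 tcp [ 0.5132 -0.0146  0.2415] psi 1.5457 ydown [ 0.0012  0.0028 -1.    ] q [-0.029  0.329 -0.331  0.91   0.003 -0.004] F [-3.46 -0.05  4.66] M [0.07 0.8  0.01] w 0.0003
```

View pics/side8.png

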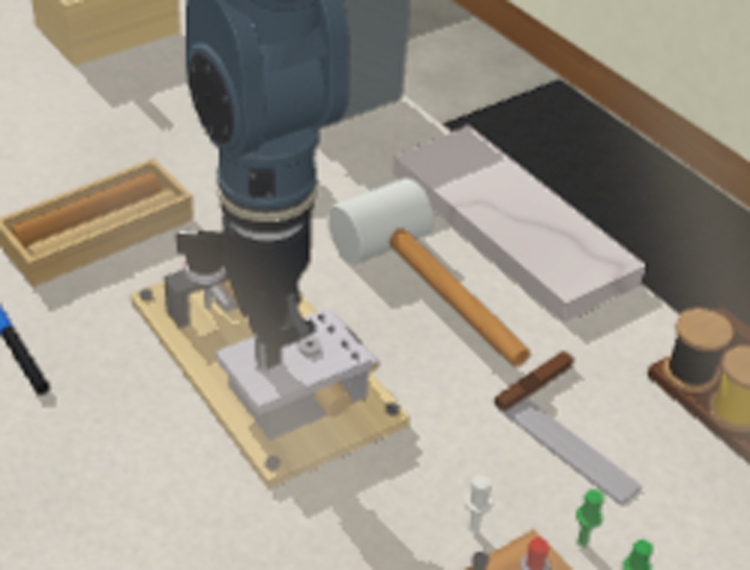

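drive_tool --targets '[{"fingers": 0,"travel": [0,0.06,0],"dr": [0,0,0]},{"fingers": 0,"travel": [0,0.06,0],"dr": [0,0,0]},{"fingers": 20,"travel": [0,-1.5,0],"dr": [0,0,0]},{"fingers": 60,"travel": [0,-2.5,0],"dr": [0,0,0]},{"fingers": 60,"travel": [0,-2.5,0],"dr": [0,0,0]},{"fingers": 60,"travel": [0,-2.5,0],"dr": [0,0,0]}]'

```text
t: 11.62
tcp_pos: [0.5133, -0.0148, 0.3161]
eef_rot: [-1.568, 0.019, -0.021]
contact_force: [0.6, -0.3, -0.3]
gripper_width: 0.0509
```

```bash
python3 - <<'E'
from h import *
st()
c=cam("wrist");cv2.imwrite("pics/wrist9.png",c["img"]);np.save("w9.npy",c,allow_pickle=True)
for q in ["leaf_hole","leaf_hinge","knob_grip"]:
    print(q,[(np.round(l["xy"],1).tolist(),round(l["conf"],2)) for l in lm("wrist",q)[:2]])
E
```

```text
t 11.625 tcp [ 0.5133 -0.0148  0.3161] psi 1.5458 ydown [ 0.0014  0.0027 -1.    ] q [-0.03   0.264 -0.212  1.093  0.003 -0.005] F [ 0.56 -0.3  -0.27] M [-0.01  0.05 -0.02] w 0.0509
leaf_hole [([311.3, 202.0], 0.67), ([563.2, 251.4], 0.27)]
leaf_hinge [([311.4, 316.4], 0.91)]
knob_grip [([312.3, 315.3], 0.4)]
```

View pics/wrist9.png

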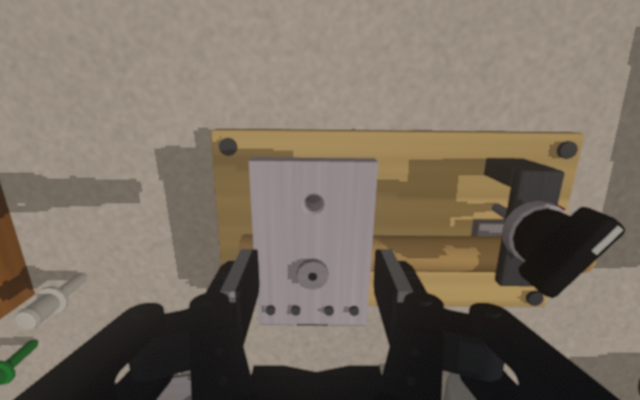

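```bash
python3 - <<'E'
from h import *
c=np.load("w9.npy",allow_pickle=True).item()
print("hole",onz(c,(314.5,203),.071),"bush",onz(c,(312,275),.075))
o=[]
for n,b in [("scene",(225,305,260,340)),("side",(395,255,425,290))]:
    k=cam(n);im=k["img"].astype(int);m=(im[...,2]>110)&(im[...,1]<80)&(im[...,0]<80)
    mm=np.zeros_like(m);mm[b[1]:b[3],b[0]:b[2]]=m[b[1]:b[3],b[0]:b[2]]
    ys,xs=np.nonzero(mm);print(n,mm.sum(),xs.mean(),ys.mean());o.append((k,(xs.mean(),ys.mean())))
P=tri(o);print("pin head",P)
delta((P[0],P[1],.36),1.5458)
E
```

```text
hole [ 0.50645429 -0.01432242  0.071     ] bush [ 0.55648076 -0.01736275  0.075     ]
scene 146 235.15753424657535 323.1575342465753
side 18 407.5 273.6111111111111
pin head [ 0.58062006 -0.3142245   0.07105956]
travel [ 2.501 -1.499 -9.918] dr [-0.031 -0.     0.002] dist 310.12804276551606 ang 0.15755864061814734
```

drive_tool --targets '[{"fingers": 60,"travel": [0.4,-1.5,-1.2],"dr": [0,0,0]},{"fingers": 60,"travel": [0.8,-1.6,-3.2],"dr": [0,0,0]},{"fingers": 60,"travel": [1.3,-1.6,-5.2],"dr": [0,0,0]},{"fingers": 60,"travel": [1.7,-1.6,-7.2],"dr": [0,0,0]},{"fingers": 60,"travel": [2.2,-1.6,-9.2],"dr": [0,0,0]},{"fingers": 60,"travel": [2.2,-1.6,-9.9],"dr": [0,0,0]},{"fingers": 60,"travel": [2.2,-1.6,-9.9],"dr": [0,0,0]},{"fingers": 60,"travel": [2.2,-1.6,-9.9],"dr": [0,0,0]}]'

```text
t: 12.92
tcp_pos: [0.5715, -0.3123, 0.3629]
eef_rot: [-1.567, 0.019, -0.019]
contact_force: [0.3, 0.6, 0.0]
gripper_width: 0.0507
```

```bash
python3 - <<'E'
from h import *
st()
c=cam("wrist");cv2.imwrite("pics/wrist10.png",c["img"]);np.save("w10.npy",c,allow_pickle=True)
E
```

```text
t 12.925 tcp [ 0.5715 -0.3123  0.3629] psi 1.5464 ydown [-3.0e-04  3.5e-03 -1.0e+00] q [-0.501  0.473  0.234  1.334  0.003 -0.476] F [0.26 0.62 0.02] M [ 0.04 -0.04 -0.02] w 0.0507
```

View pics/wrist10.png

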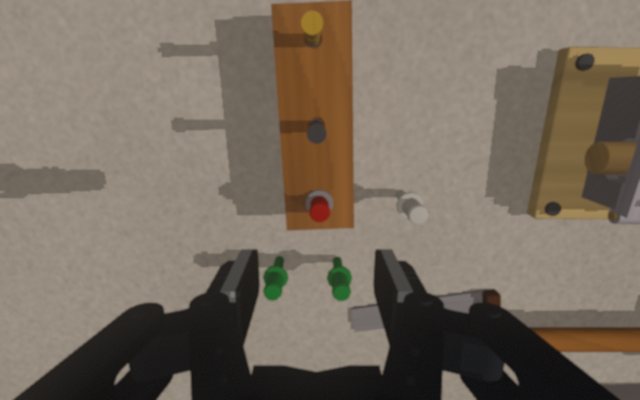

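```bash
python3 - <<'E'
from h import *
c=np.load("w10.npy",allow_pickle=True).item()
a=c["img"][170:240,280:360];cv2.imwrite("pics/w10a.png",cv2.resize(a,None,fx=7,fy=7,interpolation=cv2.INTER_CUBIC))
im=a.astype(int);m=(im[...,2]>100)&(im[...,1]<45);ys,xs=np.nonzero(m);print(xs.mean()+280,ys.mean()+170,xs.min()+280,xs.max()+280,ys.min()+170,ys.max()+170)
E
```

```text
319.472602739726 211.4417808219178 310 328 200 221
```

View pics/w10a.png

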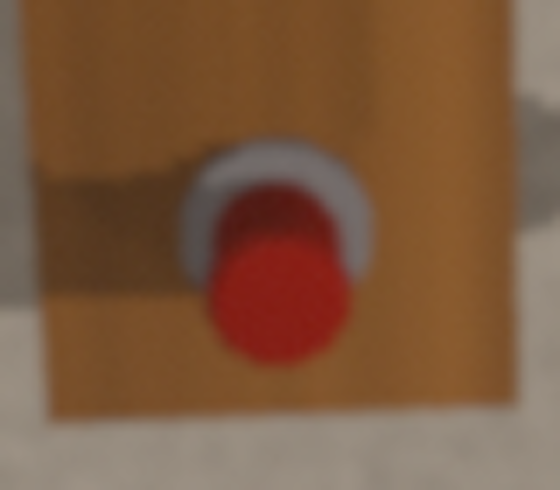

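```bash
python3 - <<'E'
from h import *
c=np.load("w10.npy",allow_pickle=True).item()
print(onz(c,(319.7,212.1),.075),onz(c,(319.1,202.4),.049))
P=onz(c,(319.7,212.1),.075)
print("pin axis est",P); delta((P[0],P[1],.224),1.5464)
E
```

```text
[ 0.58519766 -0.30810617  0.075     ] [ 0.5852844  -0.30824716  0.049     ]
pin axis est [ 0.58519766 -0.30810617  0.075     ]
travel [0.45  4.64  0.125] dr [-0.037  0.009 -0.   ] dist 139.89798617688243 ang 0.1921483849023321
```

drive_tool --targets '[{"fingers": 60,"travel": [0.45,1.5,0.12],"dr": [0,0,0]},{"fingers": 60,"travel": [0.45,3,0.12],"dr": [0,0,0]},{"fingers": 60,"travel": [0.45,4.2,0.12],"dr": [0,0,0]},{"fingers": 60,"travel": [0.45,4.62,0.12],"dr": [0,0,0]},{"fingers": 60,"travel": [0.45,4.62,0.12],"dr": [0,0,0]}]'

```text
t: 13.6
tcp_pos: [0.5853, -0.3074, 0.2249]
eef_rot: [-1.567, 0.018, -0.017]
contact_force: [0.5, 0.2, -0.3]
gripper_width: 0.0514
```

```bash
python3 - <<'E'
from h import *
st()
c=cam("wrist");cv2.imwrite("pics/wrist11.png",c["img"])
P=np.array([.5852,-.3081,.075]);print(proj(c,P))
E
```

```text
t 13.6 tcp [ 0.5853 -0.3074  0.2249] psi 1.5482 ydown [-3.0e-04  3.5e-03 -1.0e+00] q [-0.484  0.568  0.033  1.038  0.003 -0.462] F [ 0.47  0.2  -0.28] M [-0.01  0.    0.01] w 0.0514
[[311.58821648 292.57379365]]
```

View pics/wrist11.png

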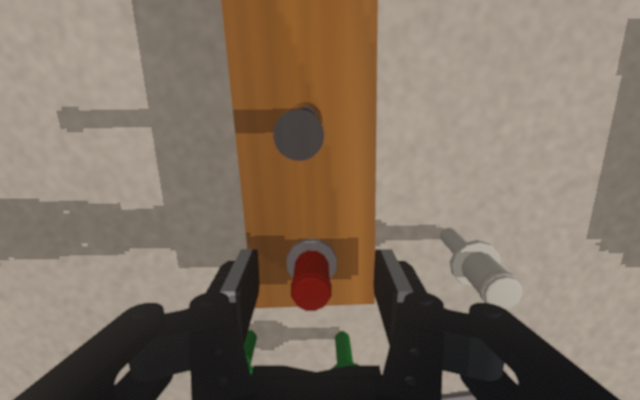

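drive_tool --targets '[{"fingers": 30,"travel": [0,0,-0.03],"dr": [0,0,0]},{"fingers": 0,"travel": [0,0,-0.03],"dr": [0,0,0]},{"fingers": 0,"travel": [0,0,-0.03],"dr": [0,0,0]},{"fingers": 0,"travel": [0,0,-0.03],"dr": [0,0,0]},{"fingers": 0,"travel": [0,0,-0.03],"dr": [0,0,0]}]' --newtons 60

```text
t: 14.28
tcp_pos: [0.586, -0.3091, 0.2275]
eef_rot: [-1.569, 0.015, -0.021]
contact_force: [-1.6, 0.6, 6.2]
gripper_width: 0.0137
```

```bash
python3 - <<'E'
from h import *
st()
c=cam("wrist");cv2.imwrite("pics/wrist12.png",c["img"])
E
```

```text
t 14.275 tcp [ 0.586  -0.3091  0.2275] psi 1.5477 ydown [ 0.0036  0.0015 -1.    ] q [-0.486  0.566  0.037  1.039  0.003 -0.463] F [-1.55  0.57  6.19] M [0.07 0.06 0.03] w 0.0137
```

View pics/wrist12.png

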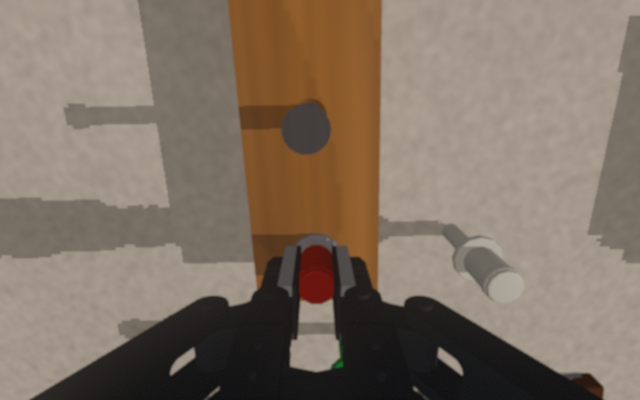

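drive_tool --targets '[{"fingers": 0,"travel": [0,-1,0],"dr": [0,0,0]},{"fingers": 0,"travel": [0,-2.2,0],"dr": [0,0,0]},{"fingers": 0,"travel": [0,-3.5,0],"dr": [0,0,0]},{"fingers": 0,"travel": [0,-4,0],"dr": [0,0,0]},{"fingers": 0,"travel": [0,-4,0],"dr": [0,0,0]}]'

```text
t: 14.95
tcp_pos: [0.5857, -0.3094, 0.3482]
eef_rot: [-1.57, 0.014, -0.022]
contact_force: [0.8, 0.1, -1.4]
gripper_width: 0.0138
```

```bash
python3 - <<'E'
from h import *
st()
c=cam("wrist");cv2.imwrite("pics/wrist13.png",c["img"])
c=cam("side");cv2.imwrite("pics/side13.png",cv2.resize(c["img"][150:310,300:500],None,fx=3.7,fy=3.7,interpolation=cv2.INTER_CUBIC))
E
```

```text
t 14.95 tcp [ 0.5857 -0.3094  0.3482] psi 1.5476 ydown [ 5.1e-03  7.0e-04 -1.0e+00] q [-0.487  0.495  0.234  1.305  0.003 -0.463] F [ 0.79  0.06 -1.4 ] M [-0.01  0.01 -0.04] w 0.0138
```

View pics/wrist13.png

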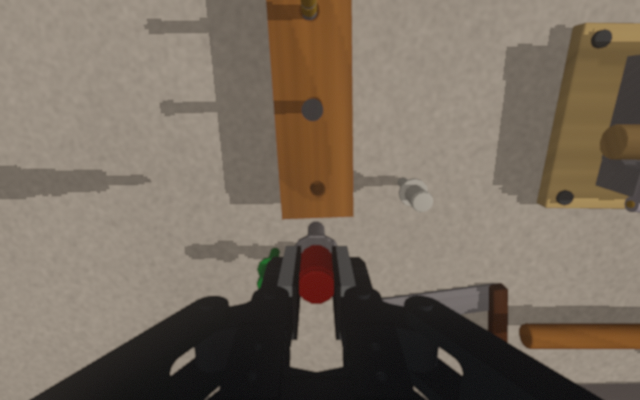

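View pics/side13.png

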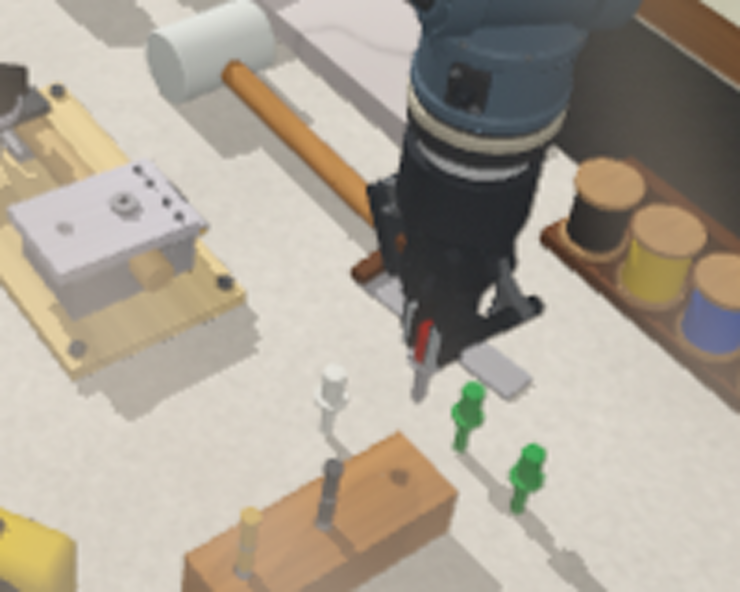

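```bash
python3 - <<'E'
from h import *
s=r.get_state();c=cam("wrist")
a=c["img"][200:320,270:360];cv2.imwrite("pics/w13a.png",cv2.resize(a,None,fx=5,fy=5,interpolation=cv2.INTER_CUBIC))
for v in (221,223,225): print(onz(c,(316,v),s["tcp_pos"][2]-.2205)-s["tcp_pos"])
delta((.5073,-.0143,.310))
E
```

```text
[-0.0033682   0.00120339 -0.2205    ]
[-0.00212131  0.00117376 -0.2205    ]
[-0.00086994  0.00114403 -0.2205    ]
travel [-2.826  1.214  9.761] dr [0. 0. 0.] dist 307.012361130621 ang 0.0
```

View pics/w13a.png

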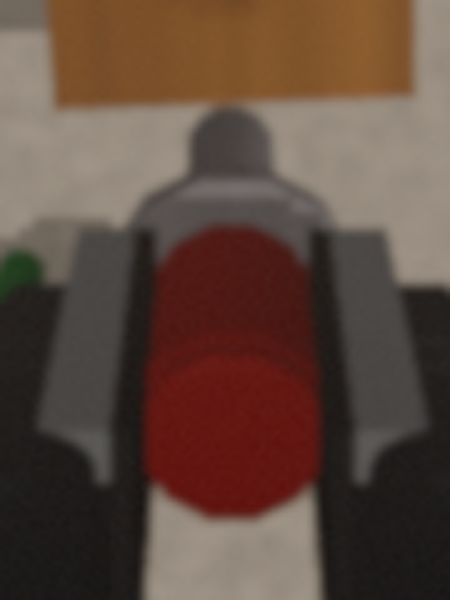

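drive_tool --targets '[{"fingers": 0,"travel": [-0.4,0,1.6],"dr": [0,0,0]},{"fingers": 0,"travel": [-0.9,0,3.4],"dr": [0,0,0]},{"fingers": 0,"travel": [-1.5,0,5.3],"dr": [0,0,0]},{"fingers": 0,"travel": [-2.1,0,7.2],"dr": [0,0,0]},{"fingers": 0,"travel": [-2.6,0,8.8],"dr": [0,0,0]},{"fingers": 0,"travel": [-2.82,0.5,9.72],"dr": [0,0,0]},{"fingers": 0,"travel": [-2.82,1.2,9.72],"dr": [0,0,0]},{"fingers": 0,"travel": [-2.82,1.2,9.72],"dr": [0,0,0]},{"fingers": 0,"travel": [-2.82,1.2,9.72],"dr": [0,0,0]}]'

```text
t: 16.23
tcp_pos: [0.5076, -0.0158, 0.3104]
eef_rot: [-1.568, 0.018, -0.019]
contact_force: [-0.4, -0.3, -0.1]
gripper_width: 0.0137
```

```bash
python3 - <<'E'
from h import *
st()
c=cam("wrist");np.save("w14.npy",c,allow_pickle=True)
a=c["img"][170:320,240:390];cv2.imwrite("pics/w14a.png",cv2.resize(a,None,fx=4,fy=4,interpolation=cv2.INTER_CUBIC))
E
```

```text
t 16.225 tcp [ 0.5076 -0.0158  0.3104] psi 1.5473 ydown [ 6.0e-04  2.7e-03 -1.0e+00] q [-0.032  0.26  -0.234  1.077  0.003 -0.008] F [-0.4  -0.28 -0.11] M [-0.01 -0.01  0.  ] w 0.0137
```

View pics/w14a.png

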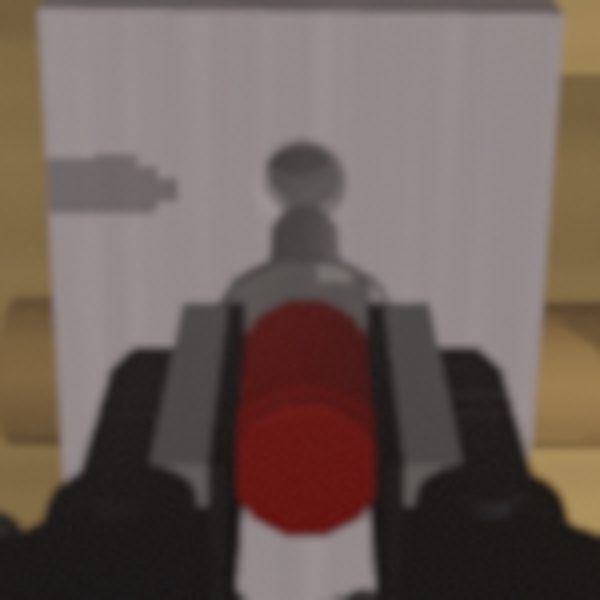

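```bash
python3 - <<'E'
from h import *
c=np.load("w14.npy",allow_pickle=True).item()
h=onz(c,(315.9,214.6),.071);t=onz(c,(315.6,224.2),.3104-.2205)
print(h,t,h-t)
E
```

```text
[ 0.50656972 -0.01457578  0.071     ] [ 0.50589937 -0.01479551  0.0899    ] [ 0.00067035  0.00021973 -0.0189    ]
```

drive_tool --targets '[{"fingers": 0,"travel": [0.02,0.4,0.01],"dr": [0,0,0]},{"fingers": 0,"travel": [0.02,0.65,0.01],"dr": [0,0,0]},{"fingers": 0,"travel": [0.02,0.8,0.01],"dr": [0,0,0]},{"fingers": 0,"travel": [0.02,0.9,0.01],"dr": [0,0,0]}]'

```text
t: 16.77
tcp_pos: [0.5082, -0.0157, 0.2833]
eef_rot: [-1.568, 0.018, -0.019]
contact_force: [-2.0, -1.2, 0.5]
gripper_width: 0.0138
```

```bash
python3 - <<'E'
from h import *
st()
c=cam("wrist")
a=c["img"][170:320,240:390];cv2.imwrite("pics/w15a.png",cv2.resize(a,None,fx=4,fy=4,interpolation=cv2.INTER_CUBIC))
E
```

```text
t 16.775 tcp [ 0.5082 -0.0157  0.2833] psi 1.5468 ydown [ 6.0e-04  2.4e-03 -1.0e+00] q [-0.031  0.282 -0.278  1.01   0.002 -0.007] F [-1.99 -1.19  0.48] M [-0.29  0.3  -0.01] w 0.0138
```

View pics/w15a.png

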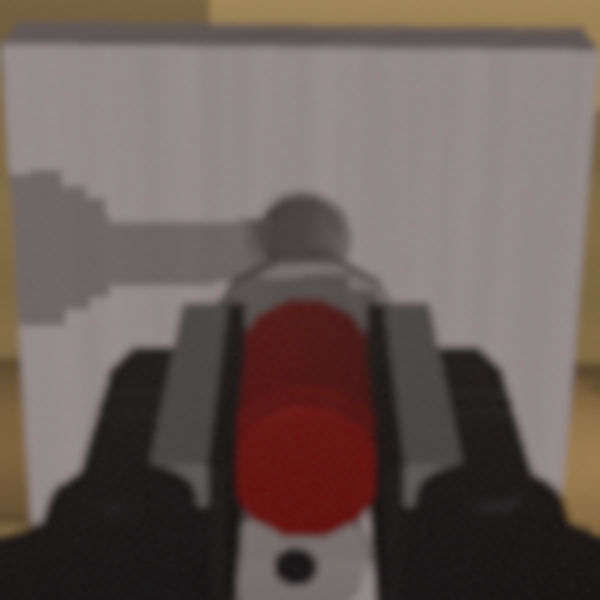

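drive_tool --targets '[{"fingers": 0,"travel": [-0.02,0.15,-0.015],"dr": [0,0,0]},{"fingers": 0,"travel": [-0.02,0.3,-0.015],"dr": [0,0,0]},{"fingers": 0,"travel": [-0.02,0.45,-0.015],"dr": [0,0,0]},{"fingers": 0,"travel": [-0.02,0.6,-0.015],"dr": [0,0,0]}]'

```text
t: 17.32
tcp_pos: [0.5075, -0.016, 0.2648]
eef_rot: [-1.568, 0.018, -0.019]
contact_force: [-1.1, 0.0, -1.3]
gripper_width: 0.0137
```

drive_tool --targets '[{"fingers": 0,"travel": [-0.015,0.2,0],"dr": [0,0,0]},{"fingers": 0,"travel": [-0.015,0.38,0],"dr": [0,0,0]},{"fingers": 0,"travel": [-0.015,0.5,0],"dr": [0,0,0]},{"fingers": 0,"travel": [-0.015,0.55,0],"dr": [0,0,0]},{"fingers": 0,"travel": [-0.015,0.55,0],"dr": [0,0,0]}]'

```text
t: 17.95
tcp_pos: [0.5066, -0.0159, 0.2493]
eef_rot: [-1.568, 0.018, -0.019]
contact_force: [-6.6, 0.2, 16.9]
gripper_width: 0.0138
```

```bash
python3 - <<'E'
from h import *
st()
c=cam("wrist")
a=c["img"][170:320,240:390];cv2.imwrite("pics/w16a.png",cv2.resize(a,None,fx=4,fy=4,interpolation=cv2.INTER_CUBIC))
E
```

```text
t 17.95 tcp [ 0.5066 -0.0159  0.2493] psi 1.5469 ydown [ 5.0e-04  2.5e-03 -1.0e+00] q [-0.032  0.311 -0.335  0.925  0.002 -0.008] F [-6.64  0.23 16.93] M [ 0.07  1.5  -0.02] w 0.0138
```

View pics/w16a.png

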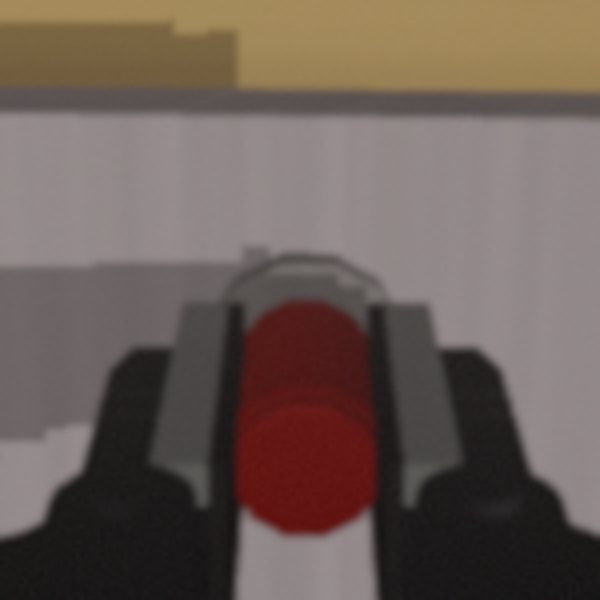

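drive_tool --targets '[{"fingers": 0,"travel": [-0.02,0.07,0],"dr": [0,0,0]},{"fingers": 0,"travel": [-0.02,0.07,0],"dr": [0,0,0]},{"fingers": 0,"travel": [-0.02,0.07,0],"dr": [0,0,0]}]' --newtons 60

```text
t: 18.38
tcp_pos: [0.5061, -0.0159, 0.2492]
eef_rot: [-1.568, 0.016, -0.021]
contact_force: [-6.6, 0.1, 23.0]
gripper_width: 0.0137
```

```bash
python3 - <<'E'
from h import *
st()
c=cam("side");cv2.imwrite("pics/side17.png",cv2.resize(c["img"][150:250,270:400],None,fx=6,fy=6,interpolation=cv2.INTER_CUBIC))
c=cam("scene");cv2.imwrite("pics/scene17.png",cv2.resize(c["img"][140:260,250:400],None,fx=5,fy=5,interpolation=cv2.INTER_CUBIC))
E
```

```text
t 18.375 tcp [ 0.5061 -0.0159  0.2492] psi 1.5469 ydown [ 0.0029  0.0024 -1.    ] q [-0.032  0.31  -0.337  0.921  0.002 -0.008] F [-6.64  0.1  22.98] M [ 0.02  1.39 -0.04] w 0.0137
```

View pics/side17.png

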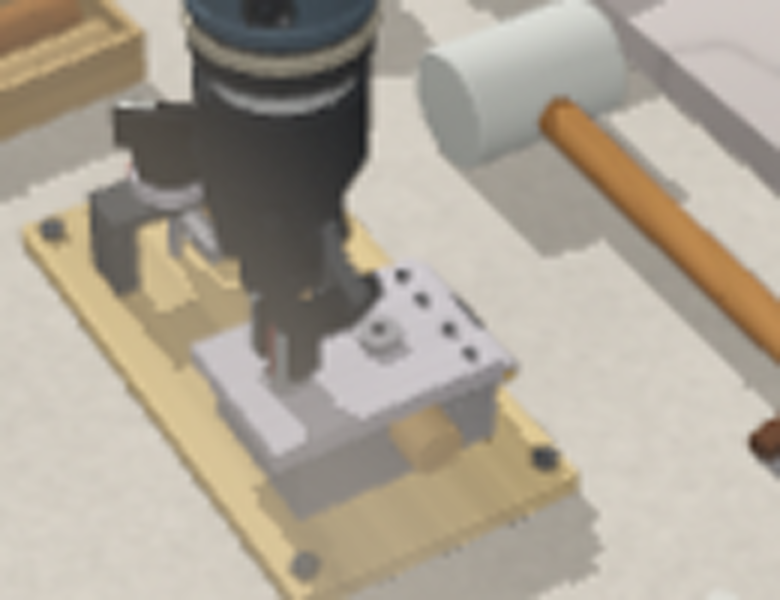

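View pics/scene17.png

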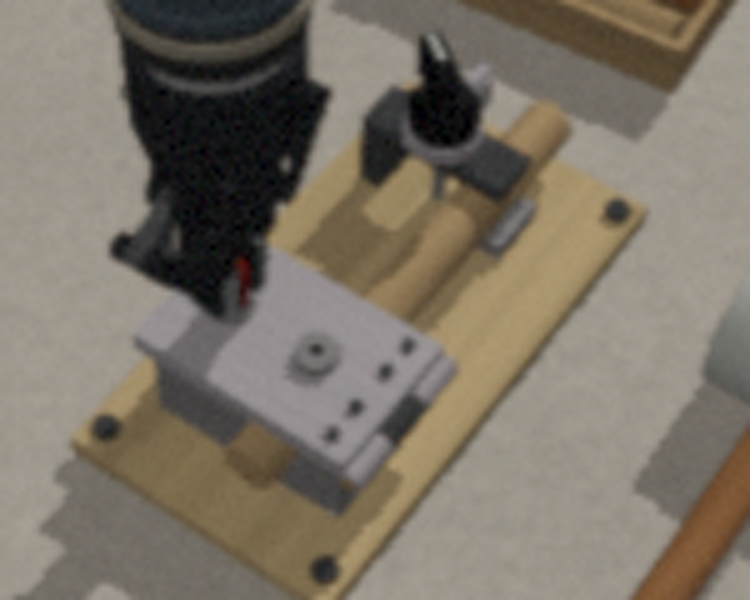

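```bash
python3 - <<'E'
from h import *
st(); print(job.hand_in()); st()
E
```

```text
t 18.475 tcp [ 0.5061 -0.0159  0.2492] psi 1.5469 ydown [ 0.0029  0.0024 -1.    ] q [-0.032  0.31  -0.337  0.921  0.002 -0.008] F [-6.5  -0.22 22.81] M [0.03 1.44 0.  ] w 0.0138
the job is handed in; nothing more can be done
None
the job is handed in; nothing more can be done
```

I did all the steps in order and handed the job in at 18.5 s, with the gripper still holding and pressing the pin. No verdict was reported.

- **Knob:** I turned the wing clockwise to about 1.2 rad, worked out from the wrist angle. Later pictures show it stayed turned after I let go.
- **Leaf:** I pushed it over from behind and down onto its lifters with the closed fingers.
- **Pin:** I took the red pin from the end hole of the rack and put it through the leaf into the block. In the last wrist picture the collar sits on the leaf. The tip works out at about 29 mm above the jig's underside, which matches fully seated.
- **Shut flat:** The push is about 23 N down. Raising it from 17 to 23 N moved the tool only 0.1 mm, so I take the leaf to be flat shut.

**What did not fully agree:**
- About 6.5 N of sideways load along -x remained on the tool after I shifted it that way.
- The gripper read 13.7 mm on the pin head, which should be 16 to 17 mm, but the pin did not slip.
- The fixed and wrist cameras differed by up to 5 mm on the jig's position. I used wrist pictures of the pin tip and hole for the fit, and the pin went in.

I touched none of the things to be left alone, and the pictures show none of them moved, though I did not measure their positions again at the end.

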